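Put three motors back on their own test stands

TASK

The three motors stand on each other's test stands. Park one of them, let go, in the empty plywood tray to make room, then move each motor to the stand whose white plastic pad has the same outline as its foot (round on round, square on square, oblong on oblong), upright, centred and lined up with the pad, and leave the tray empty. Set the motors down rather than dropping or tipping them, and do not shift the solder spool, the jar or the black adapter that stand among them.

Things in the scene. Friction and masses are not known exactly. Their poses are not given: they have to be found in the camera images.
- gearmotor: Round gear motor: upright steel cylinder, 42 mm diameter, 62 mm high, with an off-centre brass boss and shaft on top (up to 77 mm in all). Loose, about 0.26 kg. Origin: centre of its round foot (underside), z up. Starts on stand_square.
- stepper: Square stepper motor: upright block 42 x 42 mm, 48 mm high, aluminium ends and dark middle, thin central shaft on top (up to 68 mm in all). Loose, about 0.28 kg. Origin: centre of its square foot, z up, x and y at right angles to its sides. Starts on stand_oblong.
- servo: Large black servo: upright box 30 mm (its x) by 66 mm (its y), 58 mm high, with mounting ears at both ends 38 to 42 mm above its foot (82 mm over the ears along y) and a white round horn on top (62 mm in all). Loose, about 0.17 kg. Origin: centre of its oblong foot, z up. Starts on stand_round.
- stand_round: Home of the gear motor: test stand with a round pad, 66 mm diameter. Fixed plywood base 110 x 110 mm; white plastic pad on its middle, pad top 16 mm above the bench. Grey terminal block 11 x 42 mm, 25 mm high, at the +x edge (47 mm from the middle). Origin: centre of the underside, below the pad's centre; z up.
- stand_square: Home of the stepper motor: test stand with a square pad, 66 x 66 mm, sides along the stand's x and y. Fixed plywood base 110 x 110 mm; white plastic pad on its middle, pad top 16 mm above the bench. Grey terminal block 11 x 42 mm, 25 mm high, at the +x edge (47 mm from the middle). Origin: centre of the underside, below the pad's centre; z up.
- stand_oblong: Home of the servo: test stand with an oblong pad, 54 mm along the stand's x and 90 mm along its y (servo's y along it, either way round). Fixed plywood base 110 x 110 mm; white plastic pad on its middle, pad top 16 mm above the bench. Grey terminal block 11 x 42 mm, 25 mm high, at the +x edge (47 mm from the middle). Origin: centre of the underside, below the pad's centre; z up.
- tray: Empty shallow plywood parking tray, 120 x 120 mm outside, rim 6 mm thick and 16 mm high, inner floor 6 mm above the bench (108 x 108 mm inside). Fixed to the bench. Origin: centre of the underside, z up.
- spool: Solder spool standing on its flange, 52 mm diameter, 34 mm high, loose; leave alone. Origin: centre of the underside.
- jar: Small glass jar with a steel lid, 48 mm diameter, 50 mm high, loose; leave alone. Origin: centre of the underside.
- adapter: Black plug-in power adapter, 42 x 60 mm, 34 mm high, loose; leave alone. Origin: centre of the underside.

How it is judged:
By the outcome, as a careful person would: the job done as asked, in the order asked, and still so for the second after the job is handed in, with the robot touching nothing.
It also fails if it takes over 112 s, if anything falls off the work surface, if the arm or the gripper's body presses on something with over 40 N, if the wrist force passes 120 N, or if a joint passes its speed limit or range.

ROBOT

A 6-joint arm with a two-finger parallel gripper is mounted at the origin on the work surface. World frame = base frame: x ahead of the robot, y to its left, z up, the work surface at z = 0. Lengths are in m, angles in rad, forces in N, time in s.
With the tool pointing down it reaches from about 0.375 to 0.9 m from the base axis. Payload 3.1 kg.
Tool frame: the origin (TCP) lies at the very end of the fingers, on their centre line; the grasp point (between the pads) lies 19 mm behind it (hold_point_z is the distance from the TCP to the grasp point, in m); x points along the fingers, y is the direction in which the jaws open and shut, and the axes are right-handed (so a half turn about x gives the same grasp; the last joint's range is limited). The gripper opens to 87 mm and grips with 3 to 60 N. Pads are 19 mm wide; open, the fingers measure 117 mm over their backs; the gripper's body (75 mm by 190 mm) begins 51 mm behind the grasp point.
Start: joints at [-1.474, 0.527, 1.433, -0, 1.181, -0.178], TCP at [0.17, -0.601, 0.223] pointing down, gripper open.
Joint ranges: [-3.08, 3.08], [-0.75, 2.2], [0.22, 2.44], [-1.43, 4.57], [0, 2.65], [-2.85, 2.85]. Speed limits (rad/s): [2.79, 2.79, 3.14, 3.14, 3.14, 3.14].

INTERFACE

Orientations are given as a unit quaternion [x, y, z, w].
In Python, from rig import * gives the robot as it stands.
- The arm moves only by the tool send_rows, never from a script. Its argument "steps" is a list that holds one entry, the list of rows, each a list of 6 numbers: the shift along the tool's x, y, z in cm, then the turn, a rotation vector about the tool's x, y, z in units of 6 degrees (1.0 is 6 degrees). In form: [[[x, y, z, wx, wy, wz], ...]]. A call has 1 to 8 rows; each row shifts and turns the pose as measured when the row begins, along the tool's axes as they then stand; what a row does not reach is not made up. A row lasts 1/12 s, in which the tool goes at most 41.7 mm and 7.16 degrees, less where a joint would pass 70% of its speed; a pose out of reach is approached as far as the arm can. A call is refused whole if a number of a shift passes 4.17 or a number of a turn 1, either way. A call with a gripper value outside its range is refused whole. "gripper" is the closure, from 0 (fully open) to 1 (shut), set as the call begins (left out, the last holds). The fingers move at their own pace and stop on an object; "force" is the grip in N (left out, the last holds). Time passes only in rows, so rows that do not move let the fingers close. It gives the time, the measured TCP pose, the force and the opening at its end, in the units of the state.
- get_obs(): the state, without advancing time (a new reading comes with each control period).
- camera(name): name is "side" or "top" or "wrist"; returns (picture, depth): 480x640x3 uint8, red, green, blue; 480x640 float32, m along the optical axis (not along the pixel's ray), 0 where there is no reading.
- camera_params(name): a dict with "intrinsics" (3x3 intrinsics, pixels), "D" ([k1, k2, p1, p2, k3] as OpenCV has them; the pictures are not rectified), "position" and "attitude" of the camera in the world; the wrist camera has in their place "T_tool_cam" (4x4, takes a point from camera to tool coordinates, whose origin is the TCP and whose axes are the tool frame's). Camera axes: x right, y down, z forward; pixel columns grow to the right and rows downward; lengths in m; the calibration is good to about 2 mm. A picture is of the moment at which its call begins: read the wrist's pose just before it. camera_params takes no time and is no camera call.
- hand_in(): hands the job in, once; it reports no verdict.
The state is a dict: "time": time; "q": joint angles; "joint_velocities": joint speeds; "joint_torque": joint torques, N m; "position": TCP position; "tool_rot": TCP orientation; "ft_force": force on the tool from outside, world axes, zero at the start; "moment": the same for the moment, N m; "grip_width": finger opening in m.
Only numpy, scipy, OpenCV 4.12 (cv2) and the standard library are available. Lean on these libraries where they do the work, as an engineer would, in place of code of your own. Each camera call takes 0.05 s, during which the arm holds its last target.

## Working session

There is one attempt and no reset: what is moved stays moved. The work goes in short steps, Python scripts to look and compute and a tool call to move; the robot and the scene stay as the last step left them, time stands still between calls to the robot, and variables do not carry over. Pictures are saved under pics/ and viewed, and the job is handed in when it is done.

Besides the shell and the picture viewer there is one more tool, called after "Emit:" by a JSON object that holds its "method" and its "body", one argument or row to a line. send_rows: Moves the arm, as the interface text tells. Its arguments: {"type":"object","properties":{"steps":{"type":"array"},"gripper":{"type":"number"},"force":{"type":"number"}},"required":["steps"]}

```bash
ls; mkdir -p pics; python3 - <<'E'
from rig import *
import cv2, json
o=get_obs()
for k,v in o.items(): print(k,v)
for n in ["side","top","wrist"]:
    print(n,camera_params(n))
    im,d=camera(n)
    cv2.imwrite(f"pics/{n}0.png",im[...,::-1])
    import numpy as np
    np.savez(f"{n}0.npz",im=im,d=d)
E
```

```text
pics
time 0.0
q [-1.47350294e+00  5.28440431e-01  1.43393114e+00 -4.27087098e-06
  1.18141955e+00 -1.78500671e-01]
joint_velocities [-0.00068519 -0.00113817  0.00052022  0.00099991 -0.00042503  0.00128123]
joint_torque [-2.45058854e-04 -4.40041816e+01 -1.76590562e+01  6.31620898e-02
  5.82358148e-02 -1.62727706e-04]
position [ 0.1701466  -0.60060905  0.2215783 ]
tool_rot [ 0.70042406  0.09797639 -0.70036374  0.09642301]
ft_force [ 0.26442145 -0.17211733  0.39883108]
moment [ 0.01450688 -0.00017431 -0.00532897]
grip_width 0.08680570973471968
side {'intrinsics': array([[528.33413804,   0.        , 314.36023251],
       [  0.        , 528.33413804, 238.59043289],
       [  0.        ,   0.        ,   1.        ]]), 'D': array([-0.14436542,  0.        ,  0.        ,  0.        ,  0.        ]), 'position': array([0.27318386, 0.5959505 , 0.57857613]), 'attitude': array([-0.19504899,  0.87750365, -0.42795986,  0.09377418])}
top {'intrinsics': array([[571.08571679,   0.        , 310.33660108],
       [  0.        , 571.08571679, 242.80752212],
       [  0.        ,   0.        ,   1.        ]]), 'D': array([-0.00982047,  0.        ,  0.        ,  0.        ,  0.        ]), 'position': array([ 0.41278644, -0.02719975,  0.92221074]), 'attitude': array([ 0.71367727, -0.69567421,  0.05720911, -0.05855991])}
wrist {'intrinsics': array([[355.94586694,   0.        , 318.9749326 ],
       [  0.        , 355.94586694, 238.90493782],
       [  0.        ,   0.        ,   1.        ]]), 'D': array([-0.04469006,  0.        ,  0.        ,  0.        ,  0.        ]), 'T_tool_cam': array([[ 4.80952385e-04, -2.86808251e-01,  9.57987889e-01,
        -1.61795237e-01],
       [ 9.99999834e-01, -1.65648051e-04, -5.51636966e-04,
        -1.42105361e-03],
       [ 3.16902860e-04,  9.57987996e-01,  2.86808124e-01,
        -7.91629937e-02],
       [ 0.00000000e+00,  0.00000000e+00,  0.00000000e+00,
         1.00000000e+00]])}
```

View pics/top0.png

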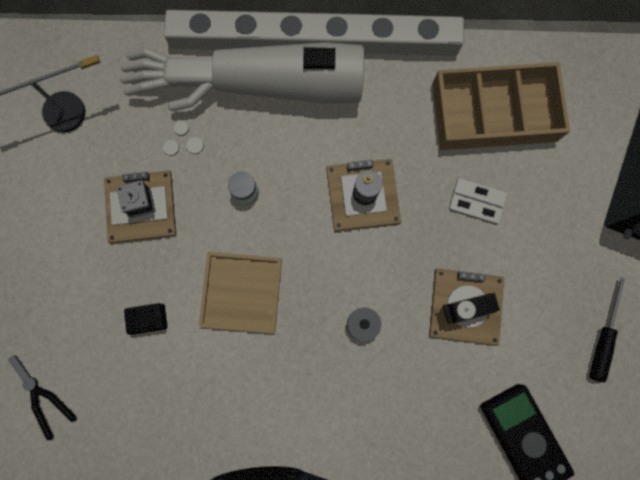

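View pics/side0.png

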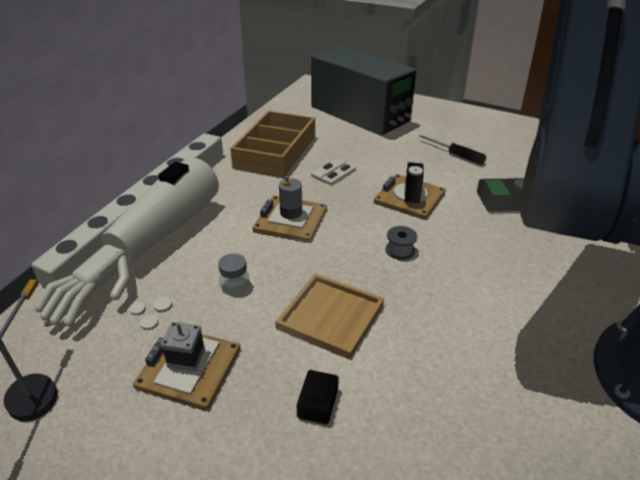

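View pics/wrist0.png

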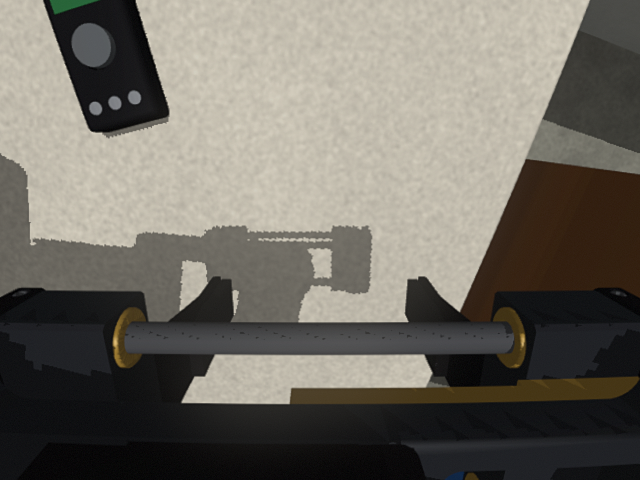

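Top view: tray at (240,293), stand_oblong with the stepper at (140,207), stand_square with the gearmotor at (363,195), stand_round with the servo at (468,307). Spool at (364,325), jar at (242,188), adapter at (146,319). Next I measure these through colour and depth.

```bash
cat > h.py <<'E'
import numpy as np, cv2
from scipy.spatial.transform import Rotation as R
from rig import *
def pose(n,obs=None):
    p=camera_params(n)
    if n=="wrist":
        o=obs; T=np.eye(4); T[:3,:3]=R.from_quat(o["tool_rot"]).as_matrix(); T[:3,3]=o["position"]
        T=T@p["T_tool_cam"]
    else:
        T=np.eye(4); T[:3,:3]=R.from_quat(p["attitude"]).as_matrix(); T[:3,3]=p["position"]
    return p["intrinsics"],p["D"],T
def rays(n,uv,obs=None):
    K,D,T=pose(n,obs)
    x=cv2.undistortPoints(np.asarray(uv,float).reshape(-1,1,2),K,D).reshape(-1,2)
    d=np.c_[x,np.ones(len(x))]@T[:3,:3].T
    return T[:3,3],d
def onplane(n,uv,z,obs=None):
    c,d=rays(n,uv,obs)
    return c+d*((z-c[2])/d[:,2])[:,None]
def cloud(n,dep,obs=None):
    v,u=np.mgrid[0:480,0:640]
    c,d=rays(n,np.c_[u.ravel(),v.ravel()],obs)
    return (c+d*dep.reshape(-1,1)).reshape(480,640,3)
def project(n,P,obs=None):
    K,D,T=pose(n,obs)
    Ti=np.linalg.inv(T); P=np.atleast_2d(P)
    return cv2.projectPoints(P@Ti[:3,:3].T+Ti[:3,3],np.zeros(3),np.zeros(3),K,D)[0].reshape(-1,2)
E
python3 - <<'E'
from h import *
z=np.load("top0.npz"); im,d=z["im"],z["d"]
P=cloud("top",d)
print(onplane("top",[[320,240],[320,140],[220,240]],0))
for nm,(u,v) in dict(bench=(320,250),tray=(240,293),obl=(110,230),padobl=(115,205),sq=(385,222),padsq=(350,205),rnd=(440,330),padr=(478,322),gear=(367,187),step=(134,200),servo=(480,303),jar=(242,183),spool=(375,320),adp=(145,318)).items():
    print(nm,P[v-1:v+2,u-1:u+2].reshape(-1,3).mean(0).round(4),d[v,u],im[v,u])
for nm,(a,b,c,e) in dict(obl=(90,160,190,250),mid=(310,150,430,240),rnd=(420,260,520,350),tray=(190,240,300,345)).items():
    cv2.imwrite(f"pics/c_{nm}.png",cv2.resize(im[b:e,a:c,::-1],None,fx=6,fy=6,interpolation=cv2.INTER_CUBIC)[:600,:800])
E
```

```text
[[ 0.57033984 -0.03917769  0.        ]
 [ 0.74148714 -0.0352851   0.        ]
 [ 0.56615318  0.12461203  0.        ]]
bench [ 5.538e-01 -3.960e-02 -1.000e-04] 0.9367876 [129 126 116]
tray [0.4799 0.0872 0.006 ] 0.91409457 [119 103  76]
obl [0.5759 0.3018 0.0129] 0.92456543 [104  89  65]
padobl [0.6168 0.2958 0.0165] 0.92853683 [137 137 131]
sq [ 0.6007 -0.144   0.0121] 0.92725515 [107  91  66]
padsq [ 0.6266 -0.0864  0.016 ] 0.9294716 [140 140 138]
rnd [ 0.4292 -0.2313  0.0126] 0.8963485 [77 66 44]
padr [ 0.4431 -0.2904  0.0166] 0.8973788 [129 128 122]
gear [ 0.6406 -0.1078  0.0783] 0.87131816 [115 116 118]
step [0.6142 0.2494 0.0662] 0.87927526 [100 101 100]
servo [ 0.4691 -0.2772  0.0743] 0.84642816 [18 19 23]
jar [0.6494 0.0863 0.0512] 0.8986958 [108 112 114]
spool [ 0.4416 -0.1264  0.0341] 0.8801329 [78 80 80]
adp [0.4355 0.2286 0.0342] 0.8815866 [19 19 20]
```

```bash
cat > meas.py <<'E'
from h import *
def rect(pts): 
    (c,s,a)=cv2.minAreaRect((pts[:,:2]*1000).astype(np.float32)); return np.round(c,1),np.round(s,1),round(a,1)
def blob(P,lo,hi,c,r):
    m=(P[...,2]>lo)&(P[...,2]<hi)&(np.hypot(P[...,0]-c[0],P[...,1]-c[1])<r)
    m=m.astype(np.uint8); n,l,s,_=cv2.connectedComponentsWithStats(m)
    return l==1+np.argmax(s[1:,4])
def rep(n,obs=None,im=None,d=None):
    if im is None: im,d=camera(n)
    P=cloud(n,d,obs); return im,d,P
E
python3 - <<'E'
from meas import *
z=np.load("top0.npz"); im,d=z["im"],z["d"]; P=cloud("top",d)
for nm,c in dict(obl=(.615,.255),sq=(.632,-.105),rnd=(.463,-.265),tray=(.48,.087)).items():
    for lo,hi in [(.004,.03),(.0085,.0145),(.0145,.0175)]:
        m=blob(P,lo,hi,c,.095); p=P[m]; print(nm,lo,hi,m.sum(),*rect(p),p.mean(0).round(4))
for nm,c,lo,hi,r in [("gear",(.64,-.108),.074,.082,.04),("step",(.62,.25),.060,.067,.05),("step",(.62,.25),.04,.069,.05),("servo",(.465,-.27),.071,.0765,.06),("servo",(.465,-.27),.065,.09,.06),("horn",(.465,-.27),.0765,.09,.06),("jar",(.65,.085),.045,.06,.05),("spool",(.44,-.12),.03,.04,.05),("adp",(.435,.228),.03,.04,.05)]:
    m=blob(P,lo,hi,c,r); p=P[m]; print(nm,m.sum(),*rect(p),p.mean(0).round(4))
E
```

```text
obl 0.004 0.03 3595 [617.9 258.1] [111.9 115.5] 8.2 [0.6132 0.2541 0.0145]
obl 0.0085 0.0145 1988 [618.4 258.3] [111.  111.4] 8.2 [0.6087 0.2545 0.0122]
obl 0.0145 0.0175 608 [616.6 259. ] [58.5 92.8] 10.2 [0.6133 0.2534 0.0161]
sq 0.004 0.03 3692 [ 647.4 -108.8] [111.7 113.6] 7.6 [ 0.643  -0.1061  0.0141]
sq 0.0085 0.0145 2267 [ 647.4 -108. ] [110.8 110.2] 8.2 [ 0.6408 -0.1077  0.0122]
sq 0.0145 0.0175 533 [ 648.  -108.7] [68.2 69.8] 6.0 [ 0.6384 -0.1017  0.0161]
rnd 0.004 0.03 3767 [ 469.5 -276.3] [114.3 114.3] 84.8 [ 0.4679 -0.272   0.0138]
rnd 0.0085 0.0145 2565 [ 468.1 -275.2] [111. 110.] 84.1 [ 0.4631 -0.2718  0.0122]
rnd 0.0145 0.0175 235 [ 490.1 -270.6] [20.6 60.8] 15.3 [ 0.4882 -0.2695  0.0162]
tray 0.004 0.03 5481 [482.5  87.1] [123.7 123.3] 86.4 [0.4819 0.0865 0.0088]
tray 0.0085 0.0145 12 [533.6  44.6] [ 2.9 14.6] 0.4 [0.5339 0.0449 0.0125]
tray 0.0145 0.0175 354 [482.8  97.3] [ 97.4 119.9] 86.7 [0.5072 0.1221 0.0161]
gear 519 [ 647.3 -110.1] [40.4 40.9] 45.1 [ 0.6461 -0.1101  0.0785]
step 639 [621.8 254.3] [42.7 43. ] 15.9 [0.6213 0.2536 0.0644]
step 836 [621.7 254.5] [42.7 43.6] 16.8 [0.62   0.2518 0.0623]
servo 404 [ 461.9 -264.6] [30.  53.8] 15.3 [ 0.4625 -0.2665  0.0743]
servo 901 [ 463.  -268.6] [30.  66.3] 15.3 [ 0.4625 -0.2666  0.0742]
horn 240 [ 459.7 -256.7] [25.2 28.1] 35.2 [ 0.4593 -0.2552  0.0788]
jar 579 [648.2  87.9] [42.4 42.6] 44.7 [0.6477 0.0875 0.0503]
spool 899 [ 435.9 -110.2] [50.4 51. ] 1.2 [ 0.4358 -0.1099  0.0346]
adp 705 [435.3 231.9] [39.5 59. ] 11.0 [0.4352 0.2328 0.0332]
```

View pics/c_mid.png

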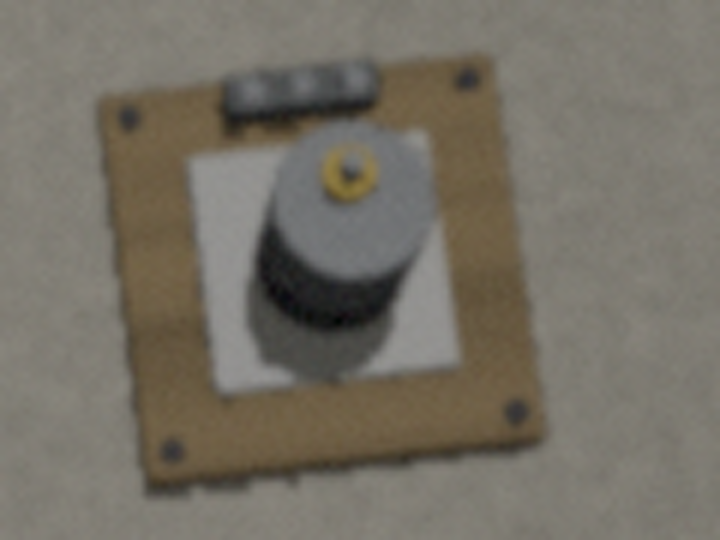

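View pics/c_rnd.png

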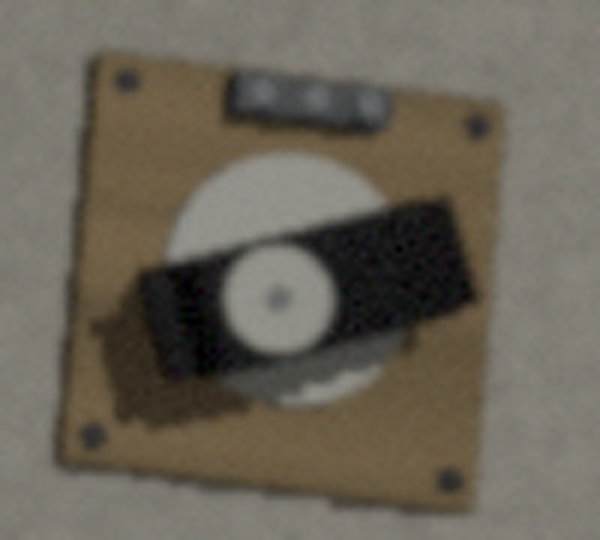

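View pics/c_obl.png

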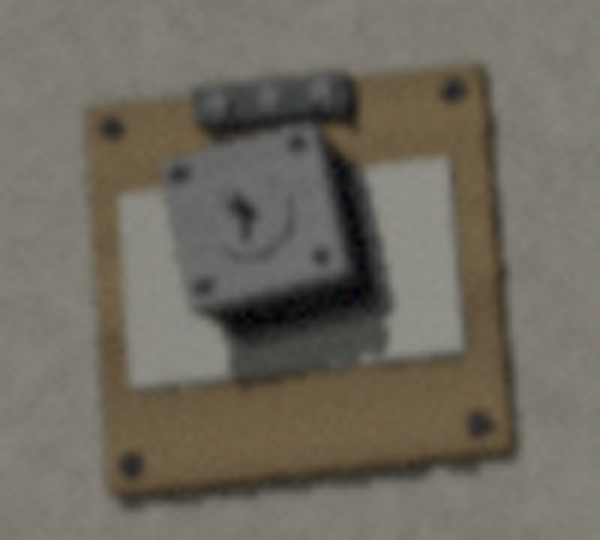

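```bash
python3 - <<'E'
from meas import *
z=np.load("top0.npz"); im,d=z["im"],z["d"]; P=cloud("top",d)
# terminal block heights
for nm,c,y in [("obl",(.618,.258),8.2),("sq",(.6474,-.108),8.2),("rnd",(.468,-.275),-5.9)]:
    a=np.radians(y); q=np.array(c)+.047*np.array([np.cos(a),np.sin(a)])
    m=np.hypot(P[...,0]-q[0],P[...,1]-q[1])<.012; print(nm,"block top",np.percentile(P[m][:,2],[50,90,98]).round(4))
# colour pads
U=8
for nm,(a,b,c,e) in dict(obl=(90,160,190,250),sq=(310,150,430,240),rnd=(420,260,520,350)).items():
    g=cv2.resize(im[b:e,a:c],None,fx=U,fy=U,interpolation=cv2.INTER_CUBIC).astype(int)
    sat=g.max(2)-g.min(2)
    m=((g.min(2)>110)&(sat<12)).astype(np.uint8)
    wood=((sat>18)).astype(np.uint8)
    for k,mm,h in (("pad",m,.016),("wood",wood,.0122)):
        if k=="pad":  # limit to inside the base
            pass
        n,l,s,_=cv2.connectedComponentsWithStats(mm)
        for i in np.argsort(-s[1:,4])[:3]+1:
            v,u=np.nonzero(l==i); uv=np.c_[(u+.5)/U-.5+a,(v+.5)/U-.5+b]
            hull=cv2.convexHull(uv.astype(np.float32)).reshape(-1,2)
            w=onplane("top",hull,h); print(nm,k,s[i,4],*rect(w))
            if nm=="rnd" and k=="pad": print(np.array(cv2.minEnclosingCircle((w[:,:2]*1000).astype(np.float32))[0]),cv2.minEnclosingCircle((w[:,:2]*1000).astype(np.float32))[1])
z=np.load("side0.npz"); im,d=z["im"],z["d"]; P=cloud("side",d)
for nm,c in dict(obl=(.615,.255),sq=(.632,-.105),rnd=(.463,-.265),tray=(.48,.087)).items():
    for lo,hi in [(.004,.02),(.0085,.0145)]:
        m=blob(P,lo,hi,c,.095); p=P[m]; print("side",nm,lo,hi,m.sum(),*rect(p),p.mean(0).round(4))
for nm,c,lo,hi,r in [("gear",(.64,-.108),.074,.082,.04),("step",(.62,.25),.060,.067,.05),("servo",(.465,-.27),.071,.0765,.06)]:
    m=blob(P,lo,hi,c,r); p=P[m]; print("side",nm,m.sum(),*rect(p),p.mean(0).round(4))
o=get_obs(); print(R.from_quat(o["tool_rot"]).as_matrix().round(3))
E
```

```text
obl block top [0.0248 0.0271 0.0284]
sq block top [0.0243 0.0272 0.028 ]
rnd block top [0.0247 0.0276 0.0287]
obl pad 23597 [622.6 225.2] [53.1 21.9] 8.3
obl pad 21197 [613.2 289.9] [52.4 26. ] 8.5
obl pad 11314 [609.1 324.4] [57.3 23.9] 8.7
obl wood 139514 [617.3 258. ] [112.  111.8] 8.1
sq pad 61084 [ 649.  -107.4] [69.8 66.2] 8.3
sq pad 21283 [ 689.9 -188.5] [55.4 67.8] 89.5
sq pad 13311 [ 631.7 -197.9] [70.7 31.9] 17.5
sq wood 159361 [ 646.6 -107.7] [111.8 111.4] 8.3
sq wood 4489 [ 673.1 -115.3] [17.  16.3] 0.4
rnd pad 21094 [ 489.2 -268.9] [20.  57.7] 15.4
[ 480.99462891 -271.12179565] 28.85660743713379
rnd pad 20988 [ 502.8 -221.8] [45.8 75.7] 89.7
[ 502.72027588 -220.45004272] 42.16139221191406
rnd pad 14299 [ 462.6 -271.9] [26.5 27. ] 1.4
[ 462.41317749 -272.00741577] 13.739749908447266
rnd wood 185889 [ 467.9 -274.3] [111.9 111.1] 84.0
rnd wood 1 [ 439.9 -241.1] [0. 0.] 0.0
side obl 0.004 0.02 3923 [617.8 260.2] [111.5 112.6] 7.9 [0.6028 0.2742 0.0131]
side obl 0.0085 0.0145 2464 [617.8 260.1] [111.8 112.1] 8.2 [0.5997 0.2727 0.0122]
side sq 0.004 0.02 1841 [ 647.5 -105.2] [111.3 114.1] 8.4 [ 0.6383 -0.0902  0.013 ]
side sq 0.0085 0.0145 1163 [ 647.6 -105.4] [111.7 112.8] 8.9 [ 0.6362 -0.0909  0.0122]
side rnd 0.004 0.02 1455 [ 467.7 -271.5] [115.9 111. ] 84.2 [ 0.4646 -0.2577  0.0126]
side rnd 0.0085 0.0145 1039 [ 468.2 -271.6] [115.9 110.1] 84.2 [ 0.4627 -0.259   0.0123]
side tray 0.004 0.02 5283 [481.8  87.7] [123.6 121.7] 86.3 [0.4816 0.0887 0.0088]
side tray 0.0085 0.0145 300 [507.8  59.1] [151.   77.7] 43.1 [0.5003 0.0523 0.0117]
side gear 244 [ 647.9 -108.1] [39.2 43.3] 26.3 [ 0.6452 -0.1046  0.0782]
side step 757 [621.8 256.3] [42.8 43.2] 17.6 [0.6196 0.2587 0.0643]
side servo 159 [ 462.5 -261.1] [30.3 53.5] 15.9 [ 0.4621 -0.2582  0.0737]
[[-0.     0.272 -0.962]
 [ 0.002 -0.962 -0.272]
 [-1.    -0.002 -0.   ]]
```

```bash
cat > go.py <<'E'
import sys
from h import *
def go(x,y,z,yaw):
    o=get_obs(); M=R.from_quat(o["tool_rot"]).as_matrix(); p=o["position"]
    a=np.radians(yaw); ty=np.array([np.cos(a),np.sin(a),0]); tx=np.array([0,0,-1.]); tz=np.cross(tx,ty)
    W=np.c_[tx,ty,tz]
    rv=R.from_matrix(M.T@W).as_rotvec(degrees=True)/6
    dw=np.array([x,y,z])-p
    print("t %.2f pos"%o["time"],p.round(4),"yaw %.2f"%np.degrees(np.arctan2(M[1,1],M[0,1])),"grip %.4f"%o["grip_width"],"F",o["ft_force"].round(1))
    print("d_tool cm now-axes",(M.T@dw*100).round(2)," after-turn axes",(W.T@dw*100).round(2)," turn",rv.round(2))
if __name__=="__main__": go(*map(float,sys.argv[1:5]))
E
python3 go.py .647 -.1095 .2 -81.7
```

```text
t 0.15 pos [ 0.1702 -0.6008  0.2218] yaw -74.20 grip 0.0871 F [ 0.4 -0.1  0. ]
d_tool cm now-axes [  2.25 -34.29 -59.26]  after-turn axes [  2.18 -41.73 -54.28]  turn [ 1.25 -0.    0.02]
```

Emit:
{"method": "send_rows", "body": {
  "steps": [
    [[0,0,0,0.6,0,0],[0,0,0,0.6,0,0],[0,-2.4,-3.1,0,0,0],[0,-2.4,-3.1,0,0,0],[0,-2.4,-3.1,0,0,0],[0,-2.4,-3.1,0,0,0],[0,-2.4,-3.1,0,0,0],[0,-2.4,-3.1,0,0,0]]
  ],
  "gripper": 0
}}

```text
time: 0.82
position: [0.3327, -0.4334, 0.2181]
tool_rot: [-0.705, -0.045, 0.707, -0.045]
ft_force: [0.9, -0.1, 0.2]
grip_width: 0.0871
```

```bash
python3 go.py .647 -.1095 .2 -81.7
```

```text
t 0.82 pos [ 0.3327 -0.4334  0.2181] yaw -82.66 grip 0.0871 F [ 0.9 -0.1  0.2]
d_tool cm now-axes [  1.71 -28.1  -35.32]  after-turn axes [  1.81 -27.51 -35.78]  turn [-0.16  0.03 -0.  ]
```

Emit:
{"method": "send_rows", "body": {
  "steps": [
    [[0.2,-3,-3.8,-0.1,0,0],[0.2,-2.5,-3.2,0,0,0],[0.2,-2.5,-3.2,0,0,0],[0.2,-2.5,-3.2,0,0,0],[0.2,-2.5,-3.2,0,0,0],[0.2,-2.5,-3.2,0,0,0],[0.2,-2.5,-3.2,0,0,0],[0.2,-2.5,-3.2,0,0,0]]
  ]
}}

```text
time: 1.48
position: [0.5621, -0.1917, 0.2007]
tool_rot: [-0.704, -0.049, 0.707, -0.048]
ft_force: [1.6, -0.7, 0.3]
grip_width: 0.0869
```

```bash
python3 go.py .647 -.1095 .13 -81.7
```

```text
t 1.48 pos [ 0.5621 -0.1917  0.2007] yaw -82.15 grip 0.0869 F [ 1.6 -0.7  0.3]
d_tool cm now-axes [ 7.03 -6.97 -9.56]  after-turn axes [ 7.07 -6.91 -9.59]  turn [-0.07  0.04  0.01]
```

Emit:
{"method": "send_rows", "body": {
  "steps": [
    [[0,-2.2,-3,-0.05,0,0],[0,-2,-3,0,0,0],[0,-1.5,-2,0,0,0],[0,-1,-1.2,0,0,0],[2,-0.2,-0.3,0,0,0],[2,0,0,0,0,0],[2,0,0,0,0,0],[0,0,0,0,0,0]]
  ]
}}

```text
time: 2.15
position: [0.6565, -0.0929, 0.1365]
tool_rot: [-0.705, -0.057, 0.705, -0.055]
ft_force: [-0.8, -0.8, 0.4]
grip_width: 0.0871
```

```bash
cat > wl.py <<'E'
import sys
from h import *
o=get_obs(); im,d=camera("wrist"); cv2.imwrite(f"pics/{sys.argv[1]}.png",im[...,::-1])
E
python3 wl.py w1; python3 go.py .647 -.1095 .036 -81.7
```

```text
t 2.20 pos [ 0.6576 -0.0933  0.1383] yaw -80.99 grip 0.0873 F [-0.3  0.   1.1]
d_tool cm now-axes [10.23  1.45  1.32]  after-turn axes [10.23  1.45  1.28]  turn [ 0.12 -0.02  0.02]
```

View pics/w1.png

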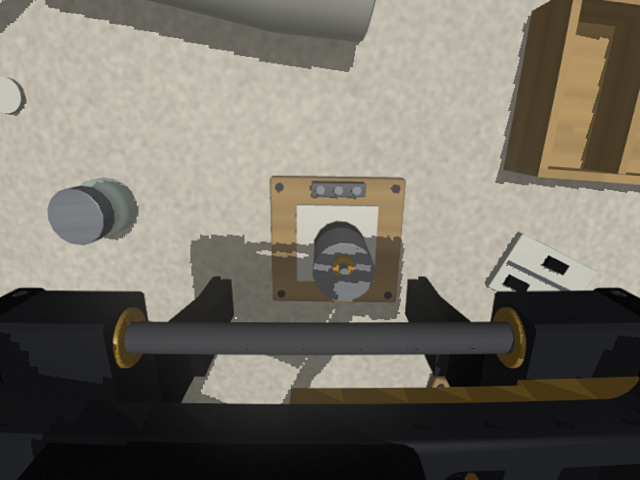

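Wrist view: the gear motor's top is at (342,265), between the open fingers, with the pad behind it. I cross-check its position and the stand's from this view.

```bash
cat > wm.py <<'E'
# measure from wrist: python wm.py name lo hi cx cy r ...
import sys
from meas import *
o=get_obs(); im,d=camera("wrist"); P=cloud("wrist",d,o)
a=sys.argv[1:]
for i in range(0,len(a),6):
    lo,hi,cx,cy,r=map(float,a[i+1:i+6]); m=blob(P,lo,hi,(cx,cy),r); p=P[m]
    c,rad=cv2.minEnclosingCircle((p[:,:2]*1000).astype(np.float32))
    print(a[i],m.sum(),*rect(p),"circ",np.round(c,1),round(rad,1),"z",p[:,2].mean().round(4))
E
python3 wm.py gear .075 .081 .647 -.11 .04 sq .0085 .0145 .647 -.108 .09 gearbody .03 .07 .647 -.11 .04 pad .0148 .0175 .647 -.108 .055
```

```text
gear 2454 [ 648.9 -108.4] [41.3 41.1] 69.3 circ [ 648.8 -108.4] 21.0 z 0.0776
sq 8171 [ 648.5 -106.7] [110.3 109.6] 8.1 circ [ 648.7 -106.5] 75.9 z 0.0117
gearbody 724 [ 660.4 -103. ] [16.4 40.6] 25.5 circ [ 653.  -106.5] 20.3 z 0.0518
pad 2551 [ 648.5 -106.5] [66.6 65.7] 8.3 circ [ 648.9 -106.3] 45.9 z 0.0158
```

Emit:
{"method": "send_rows", "body": {
  "steps": [
    [[0,0.7,0.7,0.1,0,0],[0,0.5,0.5,0,0,0],[0,0.2,0.1,0,0,0],[0,0,0,0,0,0]]
  ]
}}

```text
time: 2.58
position: [0.649, -0.1135, 0.1447]
tool_rot: [0.71, 0.05, -0.701, 0.052]
ft_force: [0.2, -0.4, 0.5]
grip_width: 0.0868
```

```bash
python3 go.py .647 -.1095 .036 -81.7
```

```text
t 2.58 pos [ 0.649  -0.1135  0.1447] yaw -81.74 grip 0.0868 F [ 0.2 -0.4  0.5]
d_tool cm now-axes [10.87 -0.47  0.27]  after-turn axes [10.87 -0.43  0.14]  turn [-0.01 -0.11 -0.04]
```

Emit:
{"method": "send_rows", "body": {
  "steps": [
    [[1.5,-0.2,0,0,-0.1,0],[2,-0.1,0,0,0,0],[2,-0.1,0,0,0,0],[1.5,0,0,0,0,0],[0.7,0,0,0,0,0],[0.2,0,0,0,0,0],[0,0,0,0,0,0]]
  ]
}}

```text
time: 3.17
position: [0.6513, -0.1122, 0.0638]
tool_rot: [0.708, 0.047, -0.703, 0.052]
ft_force: [0.1, -0.5, -0.5]
grip_width: 0.0871
```

```bash
python3 go.py .6488 -.1084 .036 -81.8
```

```text
t 3.17 pos [ 0.6513 -0.1122  0.0638] yaw -81.96 grip 0.0871 F [ 0.1 -0.5 -0.5]
d_tool cm now-axes [ 2.78 -0.43  0.21]  after-turn axes [ 2.78 -0.41  0.19]  turn [-0.03 -0.07 -0.07]
```

Emit:
{"method": "send_rows", "body": {
  "steps": [
    [[0.5,-0.2,0.1,0,-0.1,-0.1],[0.7,-0.1,0.1,0,0,0],[0.7,-0.1,0,0,0,0],[0.5,0,0,0,0,0],[0.2,0,0,0,0,0],[0,0,0,0,0,0],[0,0,0,0,0,0]]
  ]
}}

```text
time: 3.75
position: [0.6505, -0.1085, 0.0376]
tool_rot: [-0.705, -0.05, 0.705, -0.049]
ft_force: [0.0, 0.5, 1.2]
grip_width: 0.0874
```

```bash
python3 go.py .6488 -.1084 .036 -81.8
```

```text
t 3.75 pos [ 0.6505 -0.1085  0.0376] yaw -81.95 grip 0.0874 F [0.  0.5 1.2]
d_tool cm now-axes [ 0.16 -0.03  0.16]  after-turn axes [ 0.16 -0.03  0.16]  turn [-0.03 -0.    0.02]
```

Emit:
{"method": "send_rows", "body": {
  "steps": [
    [[0,0,0.1,0,0,0],[0,0,0,0,0,0],[0,0,0,0,0,0],[0,0,0,0,0,0],[0,0,0,0,0,0],[0,0,0,0,0,0]]
  ],
  "gripper": 1,
  "force": 30
}}

```text
time: 4.25
position: [0.6502, -0.109, 0.039]
tool_rot: [0.706, 0.05, -0.705, 0.049]
ft_force: [0.1, 0.2, -0.1]
grip_width: 0.0552
```

```bash
python3 go.py .6488 -.1084 .16 -81.8
```

```text
t 4.25 pos [ 0.6502 -0.109   0.039 ] yaw -81.96 grip 0.0552 F [ 0.1  0.2 -0.1]
d_tool cm now-axes [-12.11  -0.09   0.1 ]  after-turn axes [-12.1   -0.08   0.13]  turn [-0.03 -0.02  0.01]
```

Emit:
{"method": "send_rows", "body": {
  "steps": [
    [[0,0,0,0,0,0],[0,0,0,0,0,0],[0,0,0,0,0,0],[0,0,0,0,0,0],[0,0,0,0,0,0]]
  ]
}}

```text
time: 4.67
position: [0.6505, -0.1093, 0.0392]
tool_rot: [0.706, 0.05, -0.704, 0.049]
ft_force: [-0.4, -0.3, -0.1]
grip_width: 0.0418
```

```bash
python3 go.py .6488 -.1084 .16 -81.8
```

```text
t 4.67 pos [ 0.6505 -0.1093  0.0392] yaw -81.96 grip 0.0418 F [-0.4 -0.3 -0.1]
d_tool cm now-axes [-12.08  -0.11   0.12]  after-turn axes [-12.08  -0.11   0.15]  turn [-0.03 -0.03  0.  ]
```

Emit:
{"method": "send_rows", "body": {
  "steps": [
    [[-0.5,0,0,0,0,0],[-1,0,0,0,0,0],[-1.5,0,0,0,0,0],[-1.8,0,0,0,0,0],[-1.8,0,0,0,0,0],[-1,0,0,0,0,0],[-0.5,0,0,0,0,0]]
  ]
}}

```text
time: 5.25
position: [0.6462, -0.1077, 0.1214]
tool_rot: [-0.703, -0.051, 0.708, -0.048]
ft_force: [0.1, -0.0, -3.4]
grip_width: 0.0415
```

```bash
python3 go.py .483 .088 .12 -91
```

```text
t 5.25 pos [ 0.6462 -0.1077  0.1214] yaw -81.96 grip 0.0415 F [ 0.1 -0.  -3.4]
d_tool cm now-axes [  0.37 -21.66  13.41]  after-turn axes [  0.14 -19.28  16.66]  turn [1.51 0.08 0.05]
```

Emit:
{"method": "send_rows", "body": {
  "steps": [
    [[0,-1,0.6,0,0.05,0.05],[0,-2,1.2,0,0,0],[0,-2.5,1.6,0,0,0],[0,-2.8,1.8,0,0,0],[0,-2.8,1.8,0,0,0],[0,-2.8,1.8,0,0,0],[0,-2.5,1.6,0,0,0],[0,-1.8,1.2,0,0,0]]
  ]
}}

```text
time: 5.92
position: [0.5061, 0.056, 0.1224]
tool_rot: [0.709, 0.044, -0.702, 0.049]
ft_force: [-0.3, -0.7, -2.5]
grip_width: 0.0417
```

```bash
python3 go.py .483 .088 .035 -82
```

```text
t 5.92 pos [0.5061 0.056  0.1224] yaw -82.46 grip 0.0417 F [-0.3 -0.7 -2.5]
d_tool cm now-axes [ 8.7  -3.53  1.95]  after-turn axes [ 8.74 -3.49  1.84]  turn [-0.08 -0.09 -0.06]
```

Emit:
{"method": "send_rows", "body": {
  "steps": [
    [[0,-1,0.6,0,-0.1,-0.05],[0,-0.8,0.4,0,0,0],[0.5,-0.6,0.3,0,0,0],[1.2,-0.2,0,0,0,0],[1.5,0,0,0,0,0],[1.5,0,0,0,0,0],[1,0,0,0,0,0],[0.5,0,0,0,0,0]]
  ]
}}

```text
time: 6.58
position: [0.4925, 0.0829, 0.0588]
tool_rot: [0.708, 0.047, -0.703, 0.048]
ft_force: [-0.0, 0.3, -2.1]
grip_width: 0.0414
```

```bash
python3 go.py .483 .088 .029 -82
```

```text
t 6.58 pos [0.4925 0.0829 0.0588] yaw -82.31 grip 0.0414 F [-0.   0.3 -2.1]
d_tool cm now-axes [ 2.97 -0.64  0.89]  after-turn axes [ 2.98 -0.64  0.87]  turn [-0.05 -0.06 -0.03]
```

Emit:
{"method": "send_rows", "body": {
  "steps": [
    [[0.5,-0.3,0.4,0,-0.05,0],[0.6,-0.2,0.2,0,0,0],[0.6,0,0.1,0,0,0],[0.5,0,0,0,0,0],[0.3,0,0,0,0,0],[0,0,0,0,0,0]]
  ]
}}

```text
time: 7.08
position: [0.4876, 0.0858, 0.0304]
tool_rot: [0.707, 0.045, -0.704, 0.048]
ft_force: [0.1, -0.6, -2.6]
grip_width: 0.0415
```

```bash
python3 go.py .483 .088 .029 -82
```

```text
t 7.08 pos [0.4876 0.0858 0.0304] yaw -82.45 grip 0.0415 F [ 0.1 -0.6 -2.6]
d_tool cm now-axes [ 0.14 -0.28  0.43]  after-turn axes [ 0.14 -0.29  0.42]  turn [-0.07 -0.03 -0.03]
```

Emit:
{"method": "send_rows", "body": {
  "steps": [
    [[0.1,0,0,0,0,0],[0.1,0,0,0,0,0],[0,0,0,0,0,0]]
  ]
}}

```text
time: 7.33
position: [0.4881, 0.0857, 0.0296]
tool_rot: [0.707, 0.045, -0.704, 0.048]
ft_force: [0.0, -0.2, -3.4]
grip_width: 0.0415
```

```bash
python3 go.py .483 .088 .029 -82
```

```text
t 7.33 pos [0.4881 0.0857 0.0296] yaw -82.45 grip 0.0415 F [ 0.  -0.2 -3.4]
d_tool cm now-axes [ 0.06 -0.3   0.48]  after-turn axes [ 0.06 -0.3   0.47]  turn [-0.07 -0.05 -0.04]
```

Emit:
{"method": "send_rows", "body": {
  "steps": [
    [[0.15,0,0,0,-0.05,-0.05],[0.1,0,0,0,0,0],[0,0,0,0,0,0]]
  ]
}}

```text
time: 7.58
position: [0.4885, 0.0857, 0.0296]
tool_rot: [0.706, 0.047, -0.705, 0.046]
ft_force: [-0.3, 0.0, -3.3]
grip_width: 0.0416
```

```bash
python3 go.py .483 .088 .029 -82
```

```text
t 7.58 pos [0.4885 0.0857 0.0296] yaw -82.42 grip 0.0416 F [-0.3  0.  -3.3]
d_tool cm now-axes [ 0.06 -0.3   0.51]  after-turn axes [ 0.06 -0.3   0.51]  turn [-0.07 -0.01  0.01]
```

Emit:
{"method": "send_rows", "body": {
  "steps": [
    [[0.2,0,0,0,0,0],[0.2,0,0,0,0,0],[0.1,0,0,0,0,0]]
  ]
}}

```text
time: 7.83
position: [0.4889, 0.0857, 0.0291]
tool_rot: [0.707, 0.047, -0.704, 0.046]
ft_force: [-0.5, 0.2, -1.8]
grip_width: 0.0416
```

```bash
python3 go.py .483 .088 .029 -82
```

```text
t 7.83 pos [0.4889 0.0857 0.0291] yaw -82.41 grip 0.0416 F [-0.5  0.2 -1.8]
d_tool cm now-axes [ 0.01 -0.31  0.55]  after-turn axes [ 0.01 -0.31  0.55]  turn [-0.07 -0.03  0.01]
```

Emit:
{"method": "send_rows", "body": {
  "steps": [
    [[0.2,0,0,0,0,0],[0.2,0,0,0,0,0],[0.1,0,0,0,0,0]]
  ]
}}

```text
time: 8.08
position: [0.489, 0.0857, 0.0292]
tool_rot: [0.708, 0.047, -0.703, 0.046]
ft_force: [-0.6, -0.4, -0.1]
grip_width: 0.0413
```

```bash
python3 go.py .483 .088 .029 -82
```

```text
t 8.08 pos [0.489  0.0857 0.0292] yaw -82.38 grip 0.0413 F [-0.6 -0.4 -0.1]
d_tool cm now-axes [ 0.01 -0.3   0.56]  after-turn axes [ 0.02 -0.31  0.56]  turn [-0.06 -0.06  0.01]
```

Emit:
{"method": "send_rows", "body": {
  "steps": [
    [[0,0,0,0,0,0],[0,0,0,0,0,0],[0,0,0,0,0,0],[0,0,0,0,0,0],[0,0,0,0,0,0],[-0.3,0,0,0,0,0],[-0.8,0,0,0,0,0],[-1.2,0,0,0,0,0]]
  ],
  "gripper": 0.2
}}

```text
time: 8.75
position: [0.4893, 0.0855, 0.051]
tool_rot: [0.707, 0.047, -0.704, 0.046]
ft_force: [0.5, -0.8, 0.7]
grip_width: 0.0692
```

Emit:
{"method": "send_rows", "body": {
  "steps": [
    [[-1.5,0,0,0,0,0],[-2,0,0,0,0,0],[-2,0,0,0,0,0],[-2,0,0,0,0,0],[-1.5,0,0,0,0,0],[-0.5,0,0,0,0,0]]
  ],
  "gripper": 0
}}

```text
time: 9.25
position: [0.4882, 0.0854, 0.1531]
tool_rot: [0.707, 0.048, -0.704, 0.046]
ft_force: [0.4, 0.5, 0.4]
grip_width: 0.0863
```

```bash
python3 wl.py w2; python3 wm.py gear .064 .071 .489 .086 .04 tray .003 .018 .483 .087 .1; python3 go.py .6232 .256 .13 -73.7
```

```text
gear 2123 [487.6  87.4] [41.  40.8] 51.2 circ [487.3  87.5] 21.1 z 0.0676
tray 15078 [482.   87.1] [119.8 120.1] 86.4 circ [482.6  87.2] 83.8 z 0.0084
t 9.35 pos [0.4879 0.0854 0.152 ] yaw -82.40 grip 0.0867 F [-0.   0.2  0. ]
d_tool cm now-axes [  2.28 -15.12 -15.66]  after-turn axes [  2.2  -12.58 -17.77]  turn [-1.45 -0.03  0.01]
```

View pics/w2.png

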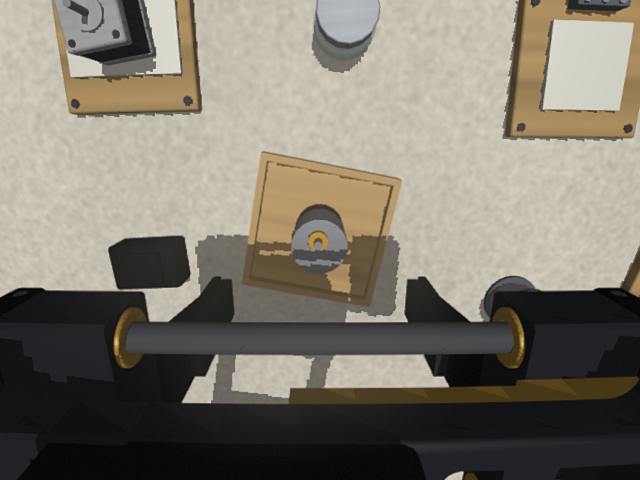

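The gear motor stands upright in the tray at (318,242) px, clear of the rim. Next is the stepper.

Emit:
{"method": "send_rows", "body": {
  "steps": [
    [[0,0,0,-0.75,0,0],[0,0,0,-0.7,0,0],[0,-1.2,-1.7,0,0,0],[0,-2,-2.8,0,0,0],[0,-2.2,-3.1,0,0,0],[0,-2.2,-3.1,0,0,0],[0,-2,-2.8,0,0,0],[0,-1.2,-1.7,0,0,0]]
  ]
}}

```text
time: 10.02
position: [0.5962, 0.2336, 0.1412]
tool_rot: [-0.693, -0.101, 0.707, -0.099]
ft_force: [0.9, 0.4, 0.3]
grip_width: 0.0873
```

```bash
python3 go.py .6232 .256 .15 -73.7
```

```text
t 10.02 pos [0.5962 0.2336 0.1412] yaw -73.72 grip 0.0873 F [0.9 0.4 0.3]
d_tool cm now-axes [-0.94 -1.4  -3.2 ]  after-turn axes [-0.88 -1.39 -3.22]  turn [-0.    0.19  0.05]
```

Emit:
{"method": "send_rows", "body": {
  "steps": [
    [[-0.5,-0.6,-1.2,0,0.15,0.05],[-0.3,-0.4,-0.9,0,0,0],[0,-0.1,-0.4,0,0,0],[0,0,0,0,0,0],[0,0,0,0,0,0]]
  ]
}}

```text
time: 10.43
position: [0.6166, 0.2563, 0.1393]
tool_rot: [-0.694, -0.102, 0.705, -0.102]
ft_force: [-0.7, 0.8, 0.5]
grip_width: 0.0867
```

```bash
python3 wl.py w3; python3 wm.py stepper .061 .067 .623 .256 .05 base .0085 .0145 .619 .26 .09 pad .0148 .0175 .619 .26 .055; python3 go.py .6232 .256 .032 -73.7
```

```text
stepper 3289 [622.7 256.2] [42.3 42. ] 16.5 circ [623.  256.2] 28.6 z 0.064
base 8146 [618.8 259.7] [109.2 109.7] 8.1 circ [618.8 260.1] 76.2 z 0.0117
pad 1912 [616.5 276.9] [54.6 55. ] 7.8 circ [616.4 276.7] 38.0 z 0.0158
t 10.53 pos [0.6163 0.2559 0.1395] yaw -73.44 grip 0.0869 F [ 0.1 -0.1  0.5]
d_tool cm now-axes [10.74  0.2  -0.83]  after-turn axes [10.75  0.18 -0.67]  turn [0.04 0.14 0.01]
```

View pics/w3.png

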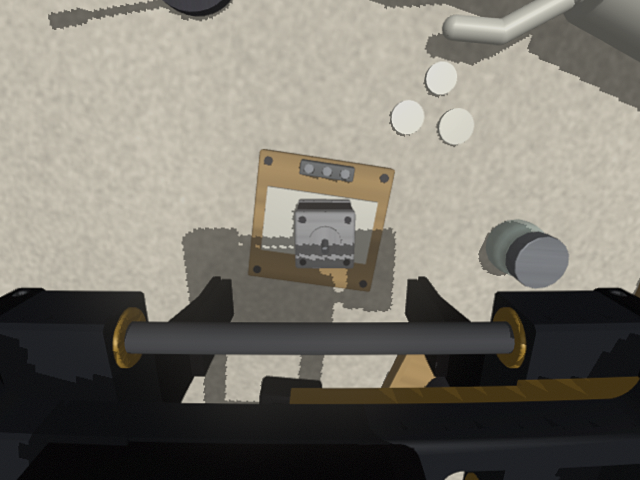

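Emit:
{"method": "send_rows", "body": {
  "steps": [
    [[1,0.1,-0.4,0,0.1,0],[1.8,0,-0.2,0,0,0],[2,0,0,0,0,0],[1.8,0,0,0,0,0],[1.2,0,0,0,0,0],[0.5,0,0,0,0,0],[0.2,0,0,0,0,0]]
  ]
}}

```text
time: 11.12
position: [0.6208, 0.2517, 0.0534]
tool_rot: [-0.699, -0.1, 0.701, -0.1]
ft_force: [-0.9, -0.3, -1.1]
grip_width: 0.0872
```

```bash
python3 go.py .6228 .255 .032 -73.5
```

```text
t 11.12 pos [0.6208 0.2517 0.0534] yaw -73.75 grip 0.0872 F [-0.9 -0.3 -1.1]
d_tool cm now-axes [ 2.14 -0.26 -0.29]  after-turn axes [ 2.14 -0.26 -0.29]  turn [-0.04  0.03  0.01]
```

Emit:
{"method": "send_rows", "body": {
  "steps": [
    [[0.5,-0.1,-0.1,0,0,0],[0.6,-0.1,-0.1,0,0,0],[0.5,0,-0.1,0,0,0],[0.4,0,0,0,0,0],[0.2,0,0,0,0,0],[0,0,0,0,0,0]]
  ]
}}

```text
time: 11.62
position: [0.625, 0.2548, 0.0319]
tool_rot: [0.7, 0.1, -0.7, 0.1]
ft_force: [0.6, -0.4, 0.9]
grip_width: 0.0869
```

```bash
python3 go.py .6228 .255 .032 -73.5
```

```text
t 11.62 pos [0.625  0.2548 0.0319] yaw -73.77 grip 0.0869 F [ 0.6 -0.4  0.9]
d_tool cm now-axes [-0.01 -0.08  0.2 ]  after-turn axes [-0.01 -0.08  0.2 ]  turn [-0.05 -0.01  0.  ]
```

Emit:
{"method": "send_rows", "body": {
  "steps": [
    [[0,0,0.2,-0.05,0,0],[0,0,0,0,0,0],[0,0,0,0,0,0],[0,0,0,0,0,0],[0,0,0,0,0,0],[0,0,0,0,0,0],[0,0,0,0,0,0],[0,0,0,0,0,0]]
  ],
  "gripper": 1,
  "force": 30
}}

```text
time: 12.28
position: [0.6237, 0.2546, 0.0334]
tool_rot: [0.701, 0.102, -0.699, 0.102]
ft_force: [-0.5, -0.8, -1.3]
grip_width: 0.0419
```

Emit:
{"method": "send_rows", "body": {
  "steps": [
    [[0,0,0,0,0,0],[0,0,0,0,0,0],[0,0,0,0,0,0]]
  ]
}}

```text
time: 12.53
position: [0.6238, 0.2546, 0.0334]
tool_rot: [0.701, 0.102, -0.699, 0.102]
ft_force: [0.1, 0.2, 0.4]
grip_width: 0.042
```

```bash
python3 go.py .6228 .255 .032 -73.5
```

```text
t 12.53 pos [0.6238 0.2546 0.0334] yaw -73.42 grip 0.0420 F [0.1 0.2 0.4]
d_tool cm now-axes [ 0.14 -0.07  0.08]  after-turn axes [ 0.14 -0.07  0.08]  turn [ 0.01 -0.03  0.  ]
```

Emit:
{"method": "send_rows", "body": {
  "steps": [
    [[-0.5,0,0,0,0,0],[-1,0,0,0,0,0],[-1.8,0,0,0,0,0],[-2.2,0,0,0,0,0],[-2.2,0,0,0,0,0],[-2,0,0,0,0,0],[-1.2,0,0,0,0,0],[-0.5,0,0,0,0,0]]
  ]
}}

```text
time: 13.2
position: [0.6188, 0.2533, 0.1502]
tool_rot: [-0.696, -0.102, 0.703, -0.102]
ft_force: [0.9, 0.5, -4.0]
grip_width: 0.042
```

```bash
python3 go.py .6494 -.1083 .15 -81.8
```

```text
t 13.20 pos [0.6188 0.2533 0.1502] yaw -73.42 grip 0.0420 F [ 0.9  0.5 -4. ]
d_tool cm now-axes [ 0.06 35.53  7.38]  after-turn axes [2.000e-02 3.623e+01 2.130e+00]  turn [1.4 0.1 0. ]
```

Emit:
{"method": "send_rows", "body": {
  "steps": [
    [[0,0,0,0.5,0.1,0],[0,0.5,0,0.5,0,0],[0,1.2,0.1,0.3,0,0],[0,2.2,0.1,0,0,0],[0,3,0.2,0,0,0],[0,3.2,0.2,0,0,0],[0,3.2,0.2,0,0,0],[0,3.2,0.2,0,0,0]]
  ]
}}

```text
time: 13.87
position: [0.6314, 0.0885, 0.1514]
tool_rot: [-0.705, -0.057, 0.705, -0.055]
ft_force: [-0.1, 0.1, -2.4]
grip_width: 0.042
```

```bash
python3 go.py .6494 -.1083 .15 -81.8
```

```text
t 13.87 pos [0.6314 0.0885 0.1514] yaw -80.92 grip 0.0420 F [-0.1  0.1 -2.4]
d_tool cm now-axes [ 0.06 19.72  1.33]  after-turn axes [ 0.14 19.73  1.03]  turn [ 0.15 -0.    0.04]
```

Emit:
{"method": "send_rows", "body": {
  "steps": [
    [[0,3.2,0.2,0.1,0,0],[0,3.2,0.2,0,0,0],[0,3.2,0.2,0,0,0],[0,3,0.2,0,0,0],[0,2.2,0.1,0,0,0],[0,1.4,0.1,0,0,0],[0,0.6,0,0,0,0],[0,0.2,0,0,0,0]]
  ]
}}

```text
time: 14.53
position: [0.6411, -0.1034, 0.1468]
tool_rot: [-0.702, -0.049, 0.709, -0.047]
ft_force: [0.2, -0.9, -2.5]
grip_width: 0.0418
```

```bash
python3 go.py .6494 -.1083 .0334 -81.8
```

```text
t 14.53 pos [ 0.6411 -0.1034  0.1468] yaw -82.18 grip 0.0418 F [ 0.2 -0.9 -2.5]
d_tool cm now-axes [11.33  0.63 -0.88]  after-turn axes [11.34  0.6  -0.75]  turn [-0.06  0.1   0.03]
```

Emit:
{"method": "send_rows", "body": {
  "steps": [
    [[0.5,0.2,-0.4,-0.05,0.1,0],[1.2,0.2,-0.3,0,0,0],[1.8,0.1,-0.1,0,0,0],[1.8,0,0,0,0,0],[1.5,0,0,0,0,0],[0.8,0,0,0,0,0],[0.4,0,0,0,0,0],[0,0,0,0,0,0]]
  ]
}}

```text
time: 15.2
position: [0.6495, -0.0995, 0.0582]
tool_rot: [-0.704, -0.055, 0.706, -0.05]
ft_force: [-0.2, 0.4, -2.1]
grip_width: 0.0418
```

```bash
python3 go.py .6494 -.1083 .0334 -81.8
```

```text
t 15.20 pos [ 0.6495 -0.0995  0.0582] yaw -81.42 grip 0.0418 F [-0.2  0.4 -2.1]
d_tool cm now-axes [2.48 0.88 0.14]  after-turn axes [2.48 0.87 0.14]  turn [0.06 0.01 0.07]
```

Emit:
{"method": "send_rows", "body": {
  "steps": [
    [[0,0.3,0,0.05,0,0.05],[0,0.3,0,0,0,0],[0,0.2,0,0,0,0],[0.3,0.1,0.1,0,0,0],[0.3,0,0,0,0,0],[0.3,0,0,0,0,0],[0,0,0,0,0,0]]
  ]
}}

```text
time: 15.78
position: [0.6527, -0.1093, 0.0519]
tool_rot: [0.707, 0.051, -0.704, 0.052]
ft_force: [-0.1, 0.4, -3.0]
grip_width: 0.0417
```

```bash
python3 go.py .6494 -.1083 .0334 -81.8
```

```text
t 15.78 pos [ 0.6527 -0.1093  0.0519] yaw -81.67 grip 0.0417 F [-0.1  0.4 -3. ]
d_tool cm now-axes [ 1.85 -0.15  0.32]  after-turn axes [ 1.85 -0.15  0.31]  turn [ 0.02 -0.04 -0.02]
```

Emit:
{"method": "send_rows", "body": {
  "steps": [
    [[0.4,-0.1,0.2,0,0,0],[0.4,0,0.1,0,0,0],[0.4,0,0,0,0,0],[0.2,0,0,0,0,0],[0,0,0,0,0,0],[0,0,0,0,0,0]]
  ]
}}

```text
time: 16.28
position: [0.6488, -0.1087, 0.0361]
tool_rot: [0.707, 0.051, -0.704, 0.052]
ft_force: [0.1, 0.1, -2.6]
grip_width: 0.0417
```

```bash
python3 go.py .6494 -.1083 .0334 -81.8
```

```text
t 16.28 pos [ 0.6488 -0.1087  0.0361] yaw -81.69 grip 0.0417 F [ 0.1  0.1 -2.6]
d_tool cm now-axes [ 0.27 -0.04 -0.06]  after-turn axes [ 0.27 -0.04 -0.06]  turn [ 0.02 -0.04 -0.01]
```

Well aligned. I lower it gently until the weight comes off.

Emit:
{"method": "send_rows", "body": {
  "steps": [
    [[0.3,0,-0.05,0,0,0],[0.2,0,0,0,0,0],[0.2,0,0,0,0,0],[0.1,0,0,0,0,0]]
  ]
}}

```text
time: 16.62
position: [0.6501, -0.1089, 0.0334]
tool_rot: [0.707, 0.051, -0.703, 0.052]
ft_force: [0.2, -1.2, -2.2]
grip_width: 0.0419
```

```bash
python3 go.py .6494 -.1083 .0334 -81.8
```

```text
t 16.62 pos [ 0.6501 -0.1089  0.0334] yaw -81.66 grip 0.0419 F [ 0.2 -1.2 -2.2]
d_tool cm now-axes [-0.01 -0.07  0.06]  after-turn axes [-0.   -0.07  0.06]  turn [ 0.02 -0.05 -0.02]
```

Emit:
{"method": "send_rows", "body": {
  "steps": [
    [[0.2,0,0,0,-0.05,0],[0.2,0,0,0,0,0],[0.1,0,0,0,0,0]]
  ]
}}

```text
time: 16.87
position: [0.6504, -0.1089, 0.0334]
tool_rot: [0.705, 0.05, -0.705, 0.053]
ft_force: [-0.6, 0.9, -0.8]
grip_width: 0.0421
```

```bash
python3 go.py .6494 -.1083 .0334 -81.8
```

```text
t 16.87 pos [ 0.6504 -0.1089  0.0334] yaw -81.64 grip 0.0421 F [-0.6  0.9 -0.8]
d_tool cm now-axes [-0.   -0.08  0.09]  after-turn axes [-0.   -0.08  0.09]  turn [ 0.03 -0.   -0.03]
```

Contact. Release and rise.

Emit:
{"method": "send_rows", "body": {
  "steps": [
    [[0.1,0,0,0,0,0],[0,0,0,0,0,0],[0,0,0,0,0,0],[0,0,0,0,0,0],[0,0,0,0,0,0],[-0.3,0,0,0,0,0],[-0.8,0,0,0,0,0],[-1.2,0,0,0,0,0]]
  ],
  "gripper": 0.2
}}

```text
time: 17.53
position: [0.6507, -0.1089, 0.0538]
tool_rot: [-0.705, -0.051, 0.705, -0.052]
ft_force: [0.7, -0.7, -0.3]
grip_width: 0.069
```

Emit:
{"method": "send_rows", "body": {
  "steps": [
    [[-1.5,0,0,0,0,0],[-2,0,0,0,0,0],[-2,0,0,0,0,0],[-2,0,0,0,0,0],[-1,0,0,0,0,0],[-0.3,0,0,0,0,0],[0,0,0,0,0,0]]
  ],
  "gripper": 0
}}

```text
time: 18.12
position: [0.6527, -0.1092, 0.1548]
tool_rot: [0.708, 0.049, -0.702, 0.054]
ft_force: [-0.1, -0.0, 0.6]
grip_width: 0.0869
```

```bash
python3 wl.py w4; python3 wm.py stepper .061 .067 .65 -.108 .05 base .0085 .0145 .648 -.107 .09 pad .0148 .0175 .648 -.107 .055; python3 go.py .6494 -.1083 .0334 -81.8
```

```text
stepper 2845 [ 650.2 -107. ] [41.5 42. ] 8.0 circ [ 650.  -107.2] 28.5 z 0.064
base 8169 [ 648.1 -106.7] [109.3 109.5] 8.3 circ [ 647.9 -106.7] 76.0 z 0.0117
pad 1911 [ 648.5 -106.1] [65.7 66.1] 8.1 circ [ 648.4 -107. ] 45.7 z 0.0158
t 18.22 pos [ 0.652  -0.109   0.1531] yaw -81.65 grip 0.0870 F [-0.9  0.1 -0.9]
d_tool cm now-axes [11.97 -0.17  0.3 ]  after-turn axes [11.97 -0.11  0.24]  turn [ 0.03 -0.05 -0.05]
```

View pics/w4.png

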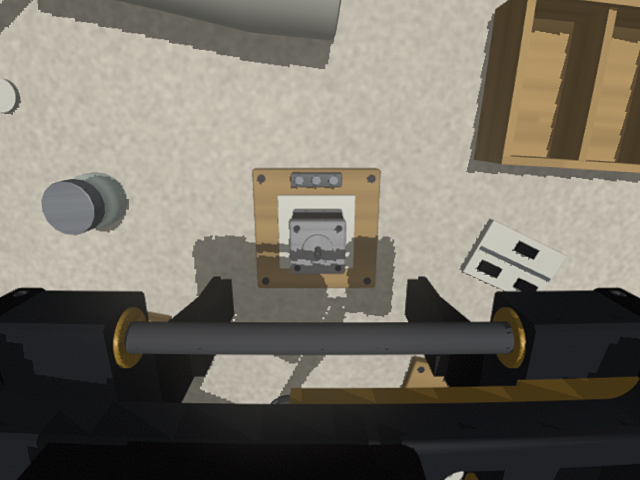

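Stepper is upright on the square pad at (318,242) px, about 1.5 mm off centre and aligned within 0.3°. Next, the servo: I turn the wrist by about +97°.

Emit:
{"method": "send_rows", "body": {
  "steps": [
    [[0,0,0,-1,0,0],[0,0,0,-1,0,0],[0,0,0,-1,0,0],[0,0,0,-1,0,0],[0,0,0,-1,0,0],[0,0,0,-1,0,0],[0,0,0,-1,0,0],[0,0,0,-1,0,0]]
  ]
}}

```text
time: 18.88
position: [0.6441, -0.1066, 0.1396]
tool_rot: [-0.612, -0.35, 0.622, -0.342]
ft_force: [-0.2, 0.1, -0.6]
grip_width: 0.0873
```

Emit:
{"method": "send_rows", "body": {
  "steps": [
    [[0,0,0,-1,0,0],[0,0,0,-1,0,0],[0,0,0,-1,0,0],[0,0,0,-1,0,0],[0,0,0,-1,0,0],[0,0,0,-1,0,0],[0,0,0,-1,0,0],[0,0,0,-0.6,0,0]]
  ]
}}

```text
time: 19.55
position: [0.635, -0.1039, 0.1239]
tool_rot: [0.416, 0.582, -0.428, 0.551]
ft_force: [-0.4, 0.3, -0.6]
grip_width: 0.0871
```

```bash
python3 go.py .4642 -.2672 .15 15.4
```

```text
t 19.55 pos [ 0.635  -0.1039  0.1239] yaw 16.64 grip 0.0871 F [-0.4  0.3 -0.6]
d_tool cm now-axes [ -2.03 -21.13  10.71]  after-turn axes [ -2.61 -20.8   11.21]  turn [ 0.2  -0.24  0.39]
```

Emit:
{"method": "send_rows", "body": {
  "steps": [
    [[-0.8,-1,0.5,0.1,-0.1,0.2],[-0.8,-2,1.1,0.1,-0.1,0.2],[-0.6,-2.8,1.5,0,0,0],[-0.4,-3,1.6,0,0,0],[0,-3,1.6,0,0,0],[0,-2.8,1.5,0,0,0],[0,-2,1.1,0,0,0],[0,-1,0.6,0,0,0]]
  ]
}}

```text
time: 20.22
position: [0.4819, -0.2414, 0.1375]
tool_rot: [0.426, 0.573, -0.425, 0.556]
ft_force: [-0.7, -0.9, 0.4]
grip_width: 0.0867
```

```bash
python3 go.py .4642 -.2672 .15 15.4
```

```text
t 20.22 pos [ 0.4819 -0.2414  0.1375] yaw 15.99 grip 0.0867 F [-0.7 -0.9  0.4]
d_tool cm now-axes [-1.26 -2.43  1.97]  after-turn axes [-1.25 -2.39  2.02]  turn [ 0.1  -0.19  0.12]
```

Emit:
{"method": "send_rows", "body": {
  "steps": [
    [[-0.6,-0.8,0.7,0.1,-0.1,0.1],[-0.4,-0.6,0.6,0,-0.1,0],[-0.2,-0.4,0.3,0,0,0],[0,-0.1,0.1,0,0,0],[0,0,0,0,0,0]]
  ]
}}

```text
time: 20.63
position: [0.4622, -0.2643, 0.1447]
tool_rot: [0.429, 0.565, -0.431, 0.557]
ft_force: [0.1, -1.2, 0.1]
grip_width: 0.0871
```

```bash
python3 wl.py w5; python3 wm.py servo .0715 .0765 .464 -.267 .06 base .0085 .0145 .469 -.273 .09 ; python3 go.py .4642 -.2672 .15 15.4
```

```text
servo 1870 [ 461.9 -261.7] [29.9 50.4] 15.6 circ [ 461.8 -261.5] 28.5 z 0.0735
base 8552 [ 468.9 -273.7] [110.1 109.6] 84.1 circ [ 469.1 -273.6] 76.1 z 0.0115
t 20.73 pos [ 0.4625 -0.2639  0.1448] yaw 15.11 grip 0.0872 F [ 0.2  0.6 -0.7]
d_tool cm now-axes [-0.52  0.07  0.36]  after-turn axes [-0.52  0.07  0.36]  turn [-0.05 -0.08  0.08]
```

View pics/w5.png

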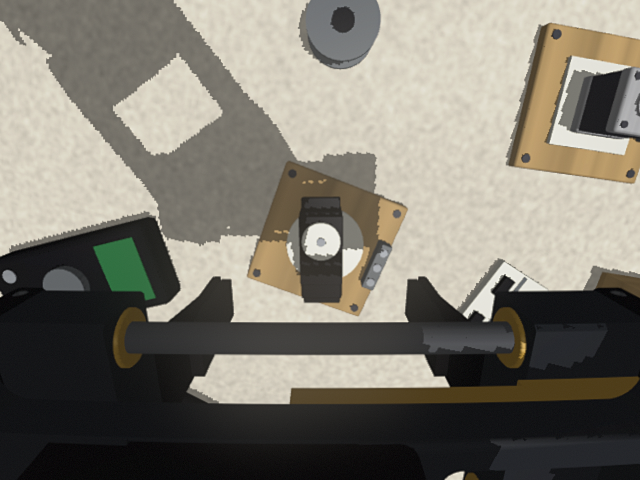

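Emit:
{"method": "send_rows", "body": {
  "steps": [
    [[0,0,0.2,-0.05,-0.05,0.05],[0.5,0,0.1,0,0,0],[0.5,0,0,0,0,0],[0,0,0,0,0,0],[0,0,0,0,0,0]]
  ],
  "gripper": 0.35
}}

```text
time: 21.15
position: [0.4649, -0.265, 0.1332]
tool_rot: [0.427, 0.565, -0.427, 0.562]
ft_force: [0.5, 0.2, -0.4]
grip_width: 0.0623
```

```bash
python3 wm.py servo .066 .085 .464 -.267 .06 base .0085 .0145 .469 -.273 .09 horn .0765 .085 .464 -.267 .06 ears .05 .0615 .464 -.267 .06; python3 go.py .4642 -.2672 .034 15.4
```

```text
servo 4052 [ 463.5 -267.1] [30.1 66. ] 15.6 circ [ 464.  -266.9] 35.4 z 0.0736
base 9150 [ 468.8 -273.7] [110.2 109.4] 84.0 circ [ 468.8 -273.6] 76.0 z 0.0115
horn 1173 [ 459.8 -253.9] [25.5 25.7] 6.7 circ [ 459.7 -254. ] 13.2 z 0.0777
ears 539 [ 453.8 -232.1] [28.9  8.8] 15.2 circ [ 454.2 -233.6] 14.7 z 0.0577
t 21.20 pos [ 0.4648 -0.2649  0.1331] yaw 15.67 grip 0.0601 F [ 0.6  1.  -0.2]
d_tool cm now-axes [ 9.91 -0.09  0.23]  after-turn axes [ 9.91 -0.12  0.2 ]  turn [ 0.04 -0.03  0.03]
```

Emit:
{"method": "send_rows", "body": {
  "steps": [
    [[1,0,0.1,0,0,0],[1.8,0,0.1,0,0,0],[2,0,0,0,0,0],[1.5,0,0,0,0,0],[0.8,0,0,0,0,0],[0.3,0,0,0,0,0],[0,0,0,0,0,0]]
  ]
}}

```text
time: 21.78
position: [0.4665, -0.2679, 0.0546]
tool_rot: [0.427, 0.564, -0.427, 0.563]
ft_force: [-0.0, -1.2, -0.5]
grip_width: 0.0565
```

```bash
python3 go.py .4654 -.2665 .033 15.6
```

```text
t 21.78 pos [ 0.4665 -0.2679  0.0546] yaw 15.69 grip 0.0565 F [-0.  -1.2 -0.5]
d_tool cm now-axes [ 2.16 -0.06 -0.16]  after-turn axes [ 2.16 -0.07 -0.16]  turn [0.01 0.   0.01]
```

Emit:
{"method": "send_rows", "body": {
  "steps": [
    [[0.5,0,-0.1,0,0,0],[0.6,0,-0.1,0,0,0],[0.5,0,0,0,0,0],[0.4,0,0,0,0,0],[0.2,0,0,0,0,0],[0,0,0,0,0,0]]
  ]
}}

```text
time: 22.28
position: [0.4673, -0.267, 0.0325]
tool_rot: [0.427, 0.562, -0.427, 0.565]
ft_force: [-0.2, 0.3, -0.5]
grip_width: 0.0564
```

```bash
python3 go.py .4654 -.2665 .033 15.6
```

```text
t 22.28 pos [ 0.4673 -0.267   0.0325] yaw 15.70 grip 0.0564 F [-0.2  0.3 -0.5]
d_tool cm now-axes [-0.05 -0.17 -0.09]  after-turn axes [-0.05 -0.17 -0.09]  turn [ 0.02  0.04 -0.01]
```

Emit:
{"method": "send_rows", "body": {
  "steps": [
    [[0,-0.15,0,0,0,0],[0,0,0,0,0,0],[0,0,0,0,0,0],[0,0,0,0,0,0],[0,0,0,0,0,0],[0,0,0,0,0,0],[0,0,0,0,0,0],[0,0,0,0,0,0]]
  ],
  "gripper": 1,
  "force": 25
}}

```text
time: 22.95
position: [0.4659, -0.2678, 0.0332]
tool_rot: [0.426, 0.562, -0.428, 0.565]
ft_force: [0.3, 0.1, -0.7]
grip_width: 0.0297
```

```bash
python3 go.py .4654 -.2665 .033 15.6
```

```text
t 22.95 pos [ 0.4659 -0.2678  0.0332] yaw 15.70 grip 0.0297 F [ 0.3  0.1 -0.7]
d_tool cm now-axes [ 0.02 -0.02 -0.14]  after-turn axes [ 0.02 -0.02 -0.14]  turn [ 0.02  0.05 -0.02]
```

Emit:
{"method": "send_rows", "body": {
  "steps": [
    [[-0.5,0,0,0,0,0],[-1,0,0,0,0,0],[-1.8,0,0,0,0,0],[-2.4,0,0,0,0,0],[-2.6,0,0,0,0,0],[-2.6,0,0,0,0,0],[-2,0,0,0,0,0],[-1,0,0,0,0,0]]
  ]
}}

```text
time: 23.62
position: [0.4625, -0.2644, 0.1783]
tool_rot: [0.427, 0.566, -0.427, 0.562]
ft_force: [1.0, -0.8, -2.4]
grip_width: 0.0298
```

```bash
python3 go.py .620 .258 .18 8.2
```

```text
t 23.62 pos [ 0.4625 -0.2644  0.1783] yaw 15.69 grip 0.0298 F [ 1.  -0.8 -2.4]
d_tool cm now-axes [ -0.08  29.29 -46.04]  after-turn axes [ -0.17  23.04 -49.46]  turn [ 1.25 -0.04  0.04]
```

Emit:
{"method": "send_rows", "body": {
  "steps": [
    [[0,0,-0.3,0.4,0,0],[0,0.3,-0.6,0.5,0,0],[0,0.6,-1.3,0.3,0,0],[0,1,-2.2,0,0,0],[0,1.4,-3,0,0,0],[0,1.5,-3.2,0,0,0],[0,1.5,-3.2,0,0,0],[0,1.5,-3.2,0,0,0]]
  ]
}}

```text
time: 24.28
position: [0.5169, -0.0875, 0.1893]
tool_rot: [0.466, 0.526, -0.468, 0.536]
ft_force: [0.9, -0.5, -2.4]
grip_width: 0.03
```

```bash
python3 go.py .620 .258 .18 8.2
```

```text
t 24.28 pos [ 0.5169 -0.0875  0.1893] yaw 7.38 grip 0.0300 F [ 0.9 -0.5 -2.4]
d_tool cm now-axes [  0.65  14.66 -32.95]  after-turn axes [  0.93  15.14 -32.73]  turn [-0.14  0.12 -0.07]
```

Emit:
{"method": "send_rows", "body": {
  "steps": [
    [[0,1.5,-3.3,-0.1,0.1,-0.05],[0,1.5,-3.3,0,0,0],[0,1.5,-3.3,0,0,0],[0,1.5,-3.3,0,0,0],[0,1.5,-3.3,0,0,0],[0,1.5,-3.3,0,0,0],[0,1.5,-3.3,0,0,0],[0,1.3,-2.8,0,0,0]]
  ]
}}

```text
time: 24.95
position: [0.5962, 0.201, 0.1953]
tool_rot: [0.464, 0.533, -0.463, 0.535]
ft_force: [0.4, -0.1, -2.0]
grip_width: 0.0295
```

```bash
python3 go.py .620 .258 .16 8.2
```

```text
t 24.95 pos [0.5962 0.201  0.1953] yaw 8.03 grip 0.0295 F [ 0.4 -0.1 -2. ]
d_tool cm now-axes [ 3.53  3.15 -5.31]  after-turn axes [ 3.53  3.17 -5.3 ]  turn [-0.03  0.01 -0.03]
```

Emit:
{"method": "send_rows", "body": {
  "steps": [
    [[0,0.8,-1.7,0,0,0],[0,0.7,-1.3,0,0,0],[0.5,0.5,-0.8,0,0,0],[0.8,0.3,-0.3,0,0,0],[0.5,0.1,0,0,0,0],[0,0,0,0,0,0],[0,0,0,0,0,0]]
  ]
}}

```text
time: 25.53
position: [0.6121, 0.254, 0.1775]
tool_rot: [0.462, 0.535, -0.461, 0.536]
ft_force: [-0.4, 0.2, -2.1]
grip_width: 0.0297
```

```bash
python3 wl.py w6; python3 wm.py base .0085 .0145 .619 .259 .09 pad .0148 .0175 .619 .259 .055 ; python3 go.py .620 .258 .034 8.2
```

```text
base 5907 [618.4 260.1] [109.4 108.7] 8.1 circ [618.6 259.9] 76.1 z 0.0116
pad 2884 [617.  266.8] [54.1 75.2] 8.1 circ [618.  266.9] 45.7 z 0.0157
t 25.63 pos [0.6123 0.2537 0.1777] yaw 8.51 grip 0.0300 F [ 0.3 -0.9 -2.1]
d_tool cm now-axes [14.38  0.8  -0.31]  after-turn axes [14.37  0.83 -0.32]  turn [ 0.05  0.   -0.02]
```

View pics/w6.png

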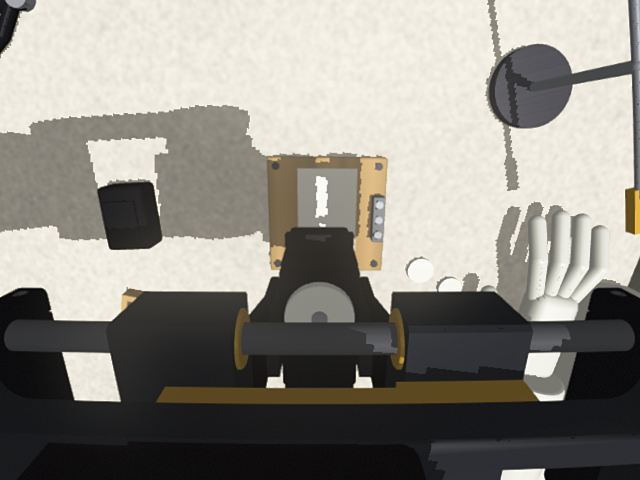

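Emit:
{"method": "send_rows", "body": {
  "steps": [
    [[0,0.4,-0.2,0.05,0,0],[0.8,0.3,-0.2,0,0,0],[1.6,0.1,-0.1,0,0,0],[2.2,0,0,0,0,0],[2.2,0,0,0,0,0],[1.8,0,0,0,0,0],[1,0,0,0,0,0],[0.4,0,0,0,0,0]]
  ]
}}

```text
time: 26.3
position: [0.6267, 0.2578, 0.0766]
tool_rot: [0.469, 0.53, -0.461, 0.536]
ft_force: [0.5, 0.2, -2.5]
grip_width: 0.0298
```

```bash
python3 go.py .6206 .2589 .0335 8.2
```

```text
t 26.30 pos [0.6267 0.2578 0.0766] yaw 7.82 grip 0.0298 F [ 0.5  0.2 -2.5]
d_tool cm now-axes [ 4.3  -0.65 -0.19]  after-turn axes [ 4.31 -0.59 -0.2 ]  turn [-0.06 -0.01 -0.13]
```

Emit:
{"method": "send_rows", "body": {
  "steps": [
    [[0.4,-0.2,-0.1,-0.05,0,-0.1],[0.6,-0.2,-0.1,0,0,0],[0.6,-0.1,0,0,0,0],[0.6,0,0,0,0,0],[0.5,0,0,0,0,0],[0.2,0,0,0,0,0],[0,0,0,0,0,0]]
  ]
}}

```text
time: 26.88
position: [0.6233, 0.2596, 0.0466]
tool_rot: [0.465, 0.533, -0.461, 0.535]
ft_force: [-0.3, 0.6, -0.8]
grip_width: 0.0301
```

```bash
python3 go.py .6206 .2589 .0335 8.2
```

```text
t 26.88 pos [0.6233 0.2596 0.0466] yaw 8.13 grip 0.0301 F [-0.3  0.6 -0.8]
d_tool cm now-axes [ 1.31 -0.28  0.04]  after-turn axes [ 1.31 -0.28  0.04]  turn [-0.01 -0.01 -0.06]
```

Emit:
{"method": "send_rows", "body": {
  "steps": [
    [[0.3,-0.15,0,0,0,-0.05],[0.4,-0.1,0,0,0,0],[0.3,0,0,0,0,0],[0.2,0,0,0,0,0],[0,0,0,0,0,0]]
  ]
}}

```text
time: 27.3
position: [0.6215, 0.2595, 0.0346]
tool_rot: [0.464, 0.534, -0.462, 0.535]
ft_force: [0.4, -0.2, -1.8]
grip_width: 0.0298
```

```bash
python3 go.py .6206 .2589 .0335 8.2
```

```text
t 27.30 pos [0.6215 0.2595 0.0346] yaw 8.14 grip 0.0298 F [ 0.4 -0.2 -1.8]
d_tool cm now-axes [ 0.11 -0.1   0.05]  after-turn axes [ 0.11 -0.1   0.05]  turn [-0.01 -0.01 -0.03]
```

Emit:
{"method": "send_rows", "body": {
  "steps": [
    [[0.2,-0.1,0,0,0,-0.03],[0.2,0,0,0,0,0],[0.2,0,0,0,0,0],[0.1,0,0,0,0,0]]
  ]
}}

```text
time: 27.63
position: [0.6214, 0.2598, 0.0332]
tool_rot: [0.464, 0.534, -0.462, 0.534]
ft_force: [-0.1, -0.9, -3.0]
grip_width: 0.0299
```

```bash
python3 go.py .6206 .2589 .0335 8.2
```

```text
t 27.63 pos [0.6214 0.2598 0.0332] yaw 8.17 grip 0.0299 F [-0.1 -0.9 -3. ]
d_tool cm now-axes [-0.03 -0.09  0.07]  after-turn axes [-0.03 -0.09  0.07]  turn [-0.   -0.01 -0.01]
```

Emit:
{"method": "send_rows", "body": {
  "steps": [
    [[0.2,0,0,0,0,0],[0.2,0,0,0,0,0],[0.1,0,0,0,0,0]]
  ]
}}

```text
time: 27.88
position: [0.6215, 0.2598, 0.0332]
tool_rot: [0.464, 0.534, -0.462, 0.535]
ft_force: [-1.0, -0.3, -1.6]
grip_width: 0.0298
```

```bash
python3 go.py .6206 .2589 .0335 8.2
```

```text
t 27.88 pos [0.6215 0.2598 0.0332] yaw 8.20 grip 0.0298 F [-1.  -0.3 -1.6]
d_tool cm now-axes [-0.03 -0.1   0.08]  after-turn axes [-0.03 -0.1   0.08]  turn [ 0.   -0.   -0.02]
```

Emit:
{"method": "send_rows", "body": {
  "steps": [
    [[0.1,0,0,0,0,0],[0,0,0,0,0,0],[0,0,0,0,0,0],[0,0,0,0,0,0],[-0.3,0,0,0,0,0],[-0.8,0,0,0,0,0],[-1.2,0,0,0,0,0],[-1.5,0,0,0,0,0]]
  ],
  "gripper": 0.45
}}

```text
time: 28.55
position: [0.6204, 0.2594, 0.0685]
tool_rot: [0.463, 0.535, -0.464, 0.534]
ft_force: [0.1, -0.1, 0.9]
grip_width: 0.0474
```

Emit:
{"method": "send_rows", "body": {
  "steps": [
    [[-1.8,0,0,0,0,0],[-2,0,0,0,0,0],[-2,0,0,0,0,0],[-1.5,0,0,0,0,0],[-0.8,0,0,0,0,0],[-0.3,0,0,0,0,0],[0,0,0,0,0,0]]
  ],
  "gripper": 0
}}

```text
time: 29.13
position: [0.6233, 0.2602, 0.1672]
tool_rot: [0.466, 0.532, -0.46, 0.536]
ft_force: [0.0, -1.1, -0.4]
grip_width: 0.0839
```

```bash
python3 wl.py w7; python3 wm.py servo .066 .085 .619 .259 .06 base .0085 .0145 .619 .259 .09 pad .0148 .0175 .619 .259 .055; python3 go.py .49 .086 .15 -14
```

```text
servo 3203 [620.9 261.3] [29.9 65.2] 7.6 circ [621.3 260.9] 35.2 z 0.0736
base 7006 [618.5 259.8] [109.5 109.5] 8.2 circ [618.6 260.2] 75.9 z 0.0116
pad 1924 [618.  259.8] [54.1 90. ] 8.2 circ [618.6 259.5] 51.6 z 0.0157
t 29.23 pos [0.6227 0.26   0.1658] yaw 8.18 grip 0.0859 F [ 0.1 -0.1  0.3]
d_tool cm now-axes [  1.44 -15.62  15.34]  after-turn axes [ 1.58 -8.67 20.1 ]  turn [ 3.7  -0.03 -0.07]
```

View pics/w7.png

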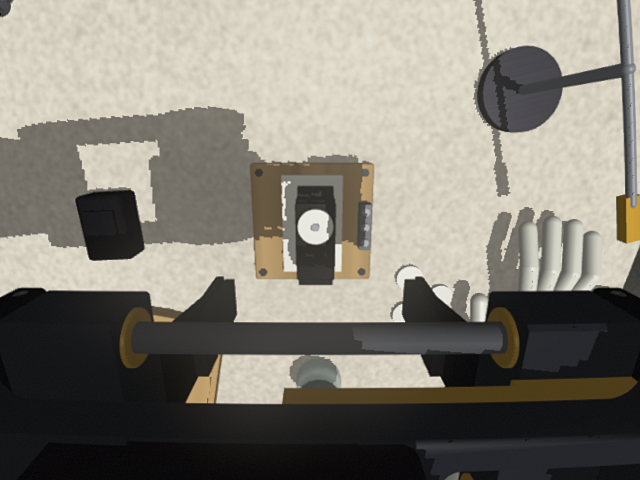

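Emit:
{"method": "send_rows", "body": {
  "steps": [
    [[0,-0.7,0.9,0,0,0],[0,-1.4,1.7,0,0,0],[0,-2.1,2.5,0,0,0],[0,-2.3,2.7,0,0,0],[0,-2.3,2.7,0,0,0],[0,-2.3,2.6,0,0,0],[0,-1.6,1.9,0,0,0],[0,-0.8,0.9,0,0,0]]
  ]
}}

```text
time: 29.9
position: [0.5025, 0.0803, 0.154]
tool_rot: [0.46, 0.539, -0.462, 0.533]
ft_force: [-0.7, 0.4, -0.1]
grip_width: 0.0872
```

```bash
python3 go.py .4885 .0857 .13 8.2
```

```text
t 29.90 pos [0.5025 0.0803 0.154 ] yaw 8.60 grip 0.0872 F [-0.7  0.4 -0.1]
d_tool cm now-axes [ 2.41 -1.29 -0.73]  after-turn axes [ 2.4  -1.31 -0.73]  turn [ 0.07 -0.04  0.08]
```

Emit:
{"method": "send_rows", "body": {
  "steps": [
    [[0,-0.4,-0.4,0,0,0.05],[0.4,-0.3,-0.4,0,0,0],[0.4,-0.2,-0.3,0,0,0],[0.3,0,0,0,0,0],[0,0,0,0,0,0],[0,0,0,0,0,0]]
  ]
}}

```text
time: 30.4
position: [0.4879, 0.0915, 0.1385]
tool_rot: [0.46, 0.54, -0.463, 0.531]
ft_force: [0.0, -1.1, -0.3]
grip_width: 0.0869
```

```bash
python3 wm.py gear .064 .071 .488 .087 .04 tray .003 .018 .483 .087 .1; python3 go.py .4885 .0857 .030 8.2
```

```text
gear 2338 [486.7  87.5] [41.  41.2] 4.0 circ [486.4  87.4] 21.1 z 0.0675
tray 16459 [482.2  87. ] [120.  120.1] 86.4 circ [482.2  87.5] 84.3 z 0.0083
t 30.45 pos [0.488  0.0915 0.1385] yaw 8.49 grip 0.0867 F [-0.1  0.2  0. ]
d_tool cm now-axes [10.85  0.07  0.66]  after-turn axes [10.85 -0.03  0.58]  turn [ 0.05 -0.07  0.1 ]
```

Emit:
{"method": "send_rows", "body": {
  "steps": [
    [[1,0,0.3,0.05,-0.05,0.1],[1.8,0,0.2,0,0,0],[2.1,0,0,0,0,0],[2,0,0,0,0,0],[1.2,0,0,0,0,0],[0.5,0,0,0,0,0],[0,0,0,0,0,0]]
  ]
}}

```text
time: 31.03
position: [0.4966, 0.0893, 0.0509]
tool_rot: [0.465, 0.532, -0.458, 0.539]
ft_force: [-1.5, -0.8, -0.6]
grip_width: 0.087
```

```bash
python3 go.py .4883 .0862 .030 8.2
```

```text
t 31.03 pos [0.4966 0.0893 0.0509] yaw 8.50 grip 0.0870 F [-1.5 -0.8 -0.6]
d_tool cm now-axes [ 2.08 -0.89  0.18]  after-turn axes [ 2.09 -0.86  0.19]  turn [ 0.05  0.01 -0.13]
```

Emit:
{"method": "send_rows", "body": {
  "steps": [
    [[0.3,-0.3,0.1,0.05,0,-0.1],[0.5,-0.2,0.1,0,0,0],[0.5,-0.2,0,0,0,0],[0.4,-0.1,0,0,0,0],[0.2,0,0,0,0,0],[0,0,0,0,0,0]]
  ]
}}

```text
time: 31.53
position: [0.4909, 0.0862, 0.0326]
tool_rot: [0.465, 0.532, -0.461, 0.537]
ft_force: [-0.6, 0.5, -0.2]
grip_width: 0.0866
```

```bash
python3 go.py .4883 .0862 .030 8.2
```

```text
t 31.53 pos [0.4909 0.0862 0.0326] yaw 8.21 grip 0.0866 F [-0.6  0.5 -0.2]
d_tool cm now-axes [ 0.26 -0.26 -0.04]  after-turn axes [ 0.26 -0.26 -0.04]  turn [ 0.    0.02 -0.07]
```

Emit:
{"method": "send_rows", "body": {
  "steps": [
    [[0.3,-0.2,0,0,0,-0.05],[0.2,-0.1,0,0,0,0],[0,0,0,0,0,0],[0,0,0,0,0,0],[0,0,0,0,0,0],[0,0,0,0,0,0],[0,0,0,0,0,0],[0,0,0,0,0,0]]
  ],
  "gripper": 1,
  "force": 30
}}

```text
time: 32.2
position: [0.4881, 0.0856, 0.0277]
tool_rot: [0.463, 0.533, -0.463, 0.536]
ft_force: [-0.4, 0.5, -0.4]
grip_width: 0.0418
```

Emit:
{"method": "send_rows", "body": {
  "steps": [
    [[0,0,0,0,0,0],[0,0,0,0,0,0],[0,0,0,0,0,0],[0,0,0,0,0,0]]
  ]
}}

```text
time: 32.53
position: [0.4881, 0.0856, 0.0277]
tool_rot: [0.463, 0.533, -0.463, 0.536]
ft_force: [-0.1, 0.3, -0.1]
grip_width: 0.0418
```

```bash
python3 go.py .4883 .0862 .030 8.2
```

```text
t 32.53 pos [0.4881 0.0856 0.0277] yaw 8.21 grip 0.0418 F [-0.1  0.3 -0.1]
d_tool cm now-axes [-0.23  0.03 -0.05]  after-turn axes [-0.23  0.03 -0.05]  turn [ 0.    0.02 -0.03]
```

Emit:
{"method": "send_rows", "body": {
  "steps": [
    [[-0.5,0,0,0,0,0],[-1,0,0,0,0,0],[-1.8,0,0,0,0,0],[-2.4,0,0,0,0,0],[-2.6,0,0,0,0,0],[-2.4,0,0,0,0,0],[-1.5,0,0,0,0,0],[-0.7,0,0,0,0,0]]
  ]
}}

```text
time: 33.2
position: [0.4836, 0.0861, 0.1627]
tool_rot: [0.461, 0.536, -0.465, 0.533]
ft_force: [0.4, -0.1, -3.3]
grip_width: 0.0414
```

```bash
python3 go.py .4703 -.2755 .16 8.2
```

```text
t 33.20 pos [0.4836 0.0861 0.1627] yaw 8.20 grip 0.0414 F [ 0.4 -0.1 -3.3]
d_tool cm now-axes [ 0.32 -6.47 35.6 ]  after-turn axes [ 0.27 -6.47 35.6 ]  turn [-0.    0.    0.07]
```

Emit:
{"method": "send_rows", "body": {
  "steps": [
    [[0,0,0.6,0,0,0.05],[0,-0.2,1.4,0,0,0],[0,-0.5,2.5,0,0,0],[0,-0.6,3.2,0,0,0],[0,-0.6,3.4,0,0,0],[0,-0.6,3.4,0,0,0],[0,-0.6,3.4,0,0,0],[0,-0.6,3.4,0,0,0]]
  ]
}}

```text
time: 33.87
position: [0.4733, -0.1322, 0.1607]
tool_rot: [0.459, 0.54, -0.459, 0.535]
ft_force: [1.3, 0.3, -3.1]
grip_width: 0.0416
```

```bash
python3 go.py .4703 -.2755 .16 8.2
```

```text
t 33.87 pos [ 0.4733 -0.1322  0.1607] yaw 8.99 grip 0.0416 F [ 1.3  0.3 -3.1]
d_tool cm now-axes [ 1.000e-02 -2.530e+00  1.411e+01]  after-turn axes [ 0.07 -2.34 14.14]  turn [ 0.13 -0.05  0.04]
```

Emit:
{"method": "send_rows", "body": {
  "steps": [
    [[0,-0.5,3.2,0.1,0,0.05],[0,-0.4,2.8,0,0,0],[0,-0.4,2.2,0,0,0],[0,-0.3,1.6,0,0,0],[0,-0.2,1,0,0,0],[0,-0.1,0.4,0,0,0],[0,0,0,0,0,0],[0,0,0,0,0,0]]
  ]
}}

```text
time: 34.53
position: [0.4634, -0.2589, 0.152]
tool_rot: [0.466, 0.538, -0.464, 0.527]
ft_force: [-0.5, 0.7, -2.8]
grip_width: 0.0413
```

```bash
python3 wl.py w8; python3 wm.py base .0085 .0145 .469 -.274 .09 pad .0148 .0175 .469 -.274 .055 ; python3 go.py .4703 -.2755 .038 8.2
```

```text
base 6708 [ 469.  -272.5] [107.8 109.5] 84.1 circ [ 468.9 -273.2] 75.5 z 0.0115
pad 2001 [ 468.6 -263.8] [45.9 65.7] 88.7 circ [ 468.4 -273.5] 32.9 z 0.0157
t 34.63 pos [ 0.4636 -0.2583  0.1523] yaw 7.78 grip 0.0415 F [ 0.2  0.  -2.8]
d_tool cm now-axes [11.4   0.52  1.93]  after-turn axes [11.43  0.42  1.8 ]  turn [-0.07 -0.11  0.07]
```

View pics/w8.png

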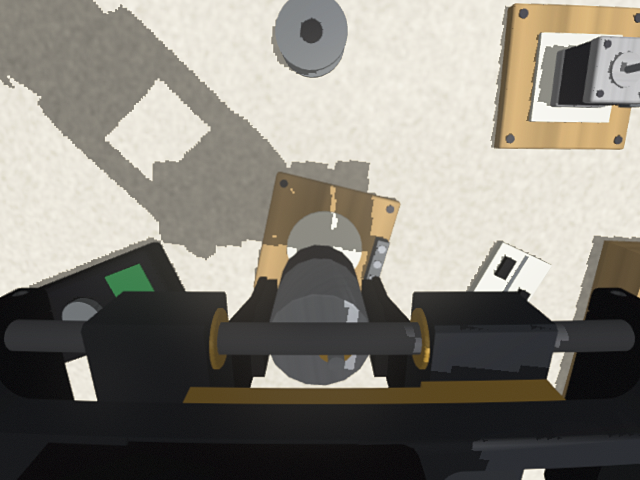

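Emit:
{"method": "send_rows", "body": {
  "steps": [
    [[0,0.2,0.7,-0.05,-0.1,0.05],[0.6,0.2,0.6,0,0,0],[1.2,0,0.3,0,0,0],[1.8,0,0.1,0,0,0],[1.8,0,0,0,0,0],[1.4,0,0,0,0,0],[0.7,0,0,0,0,0],[0.2,0,0,0,0,0]]
  ]
}}

```text
time: 35.3
position: [0.4755, -0.2739, 0.073]
tool_rot: [0.461, 0.534, -0.461, 0.539]
ft_force: [0.2, -0.5, -2.8]
grip_width: 0.041
```

```bash
python3 go.py .470 -.275 .038 8.2
```

```text
t 35.30 pos [ 0.4755 -0.2739  0.073 ] yaw 8.66 grip 0.0410 F [ 0.2 -0.5 -2.8]
d_tool cm now-axes [ 3.5  -0.57  0.01]  after-turn axes [ 3.5  -0.56  0.03]  turn [ 0.08  0.06 -0.04]
```

Emit:
{"method": "send_rows", "body": {
  "steps": [
    [[0.3,-0.2,0,0.05,0.05,-0.04],[0.5,-0.15,0,0,0,0],[0.6,-0.1,0,0,0,0],[0.6,0,0,0,0,0],[0.4,0,0,0,0,0],[0.2,0,0,0,0,0],[0,0,0,0,0,0]]
  ]
}}

```text
time: 35.88
position: [0.4725, -0.2756, 0.0461]
tool_rot: [0.462, 0.534, -0.462, 0.537]
ft_force: [-0.2, -0.3, -3.4]
grip_width: 0.0416
```

```bash
python3 go.py .470 -.275 .038 8.2
```

```text
t 35.88 pos [ 0.4725 -0.2756  0.0461] yaw 8.40 grip 0.0416 F [-0.2 -0.3 -3.4]
d_tool cm now-axes [ 0.81 -0.24 -0.1 ]  after-turn axes [ 0.81 -0.23 -0.1 ]  turn [ 0.03  0.03 -0.02]
```

Emit:
{"method": "send_rows", "body": {
  "steps": [
    [[0.2,-0.15,-0.1,0,0.03,0],[0.3,-0.1,0,0,0,0],[0.2,0,0,0,0,0],[0,0,0,0,0,0],[0,0,0,0,0,0]]
  ]
}}

```text
time: 36.3
position: [0.4699, -0.2753, 0.0389]
tool_rot: [0.463, 0.534, -0.461, 0.536]
ft_force: [-0.4, -0.4, -2.6]
grip_width: 0.0411
```

```bash
python3 go.py .470 -.275 .038 8.2
```

```text
t 36.30 pos [ 0.4699 -0.2753  0.0389] yaw 8.40 grip 0.0411 F [-0.4 -0.4 -2.6]
d_tool cm now-axes [ 0.09  0.01 -0.03]  after-turn axes [ 0.09  0.01 -0.03]  turn [ 0.03  0.01 -0.03]
```

Emit:
{"method": "send_rows", "body": {
  "steps": [
    [[0.2,0,0,0,0,0],[0.2,0,0,0,0,0],[0.2,0,0,0,0,0],[0.1,0,0,0,0,0]]
  ]
}}

```text
time: 36.63
position: [0.4704, -0.2756, 0.0378]
tool_rot: [0.462, 0.534, -0.461, 0.537]
ft_force: [-0.7, -0.6, -2.5]
grip_width: 0.0414
```

```bash
python3 go.py .470 -.275 .0377 8.2
```

```text
t 36.63 pos [ 0.4704 -0.2756  0.0378] yaw 8.44 grip 0.0414 F [-0.7 -0.6 -2.5]
d_tool cm now-axes [ 0.01 -0.03 -0.07]  after-turn axes [ 0.01 -0.03 -0.07]  turn [ 0.04  0.03 -0.04]
```

Emit:
{"method": "send_rows", "body": {
  "steps": [
    [[0.2,0,-0.05,0,0,0],[0.2,0,0,0,0,0],[0.2,0,0,0,0,0]]
  ]
}}

```text
time: 36.88
position: [0.4706, -0.2758, 0.0377]
tool_rot: [0.462, 0.533, -0.462, 0.538]
ft_force: [-2.9, 2.3, 15.3]
grip_width: 0.0411
```

```bash
python3 go.py .470 -.275 .0377 8.2
```

```text
t 36.88 pos [ 0.4706 -0.2758  0.0377] yaw 8.48 grip 0.0411 F [-2.9  2.3 15.3]
d_tool cm now-axes [-0.   -0.04 -0.09]  after-turn axes [-0.   -0.04 -0.09]  turn [ 0.05  0.06 -0.05]
```

Solid contact (15 N). I release gradually and rise.

Emit:
{"method": "send_rows", "body": {
  "steps": [
    [[-0.05,0,0,0,0,0],[0,0,0,0,0,0],[0,0,0,0,0,0],[0,0,0,0,0,0],[-0.3,0,0,0,0,0],[-0.8,0,0,0,0,0],[-1.2,0,0,0,0,0],[-1.5,0,0,0,0,0]]
  ],
  "gripper": 0.2
}}

```text
time: 37.55
position: [0.47, -0.2753, 0.0761]
tool_rot: [0.462, 0.534, -0.462, 0.537]
ft_force: [0.2, 0.9, -0.1]
grip_width: 0.0689
```

Emit:
{"method": "send_rows", "body": {
  "steps": [
    [[-1.8,0,0,0,0,0],[-2,0,0,0,0,0],[-2,0,0,0,0,0],[-1.5,0,0,0,0,0],[-0.8,0,0,0,0,0],[-0.3,0,0,0,0,0],[0,0,0,0,0,0]]
  ],
  "gripper": 0
}}

```text
time: 38.13
position: [0.4704, -0.2755, 0.1687]
tool_rot: [0.462, 0.532, -0.462, 0.539]
ft_force: [0.1, -0.6, -1.1]
grip_width: 0.0868
```

```bash
python3 wl.py w9; python3 wm.py gear .0745 .081 .47 -.275 .04 base .0085 .0145 .469 -.274 .09 pad .0148 .0175 .469 -.274 .055; python3 go.py .4 -.4 .25 8.2
```

```text
gear 2061 [ 470.1 -273.7] [40.8 41. ] 50.2 circ [ 469.9 -273.8] 21.1 z 0.0775
base 8370 [ 468.8 -274.2] [110.  109.6] 83.9 circ [ 468.9 -273.8] 76.4 z 0.0115
pad 1328 [ 466.5 -266.9] [65.5 51.2] 15.5 circ [ 468.4 -273.5] 33.0 z 0.0157
t 38.23 pos [ 0.4699 -0.2751  0.1675] yaw 8.48 grip 0.0867 F [-0.1 -0.1  0.4]
d_tool cm now-axes [-8.23 -8.71 11.37]  after-turn axes [-8.25 -8.7  11.37]  turn [ 0.05  0.05 -0.05]
```

View pics/w9.png

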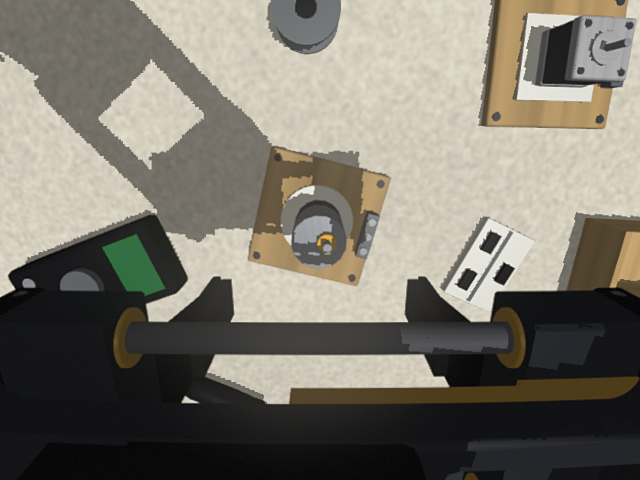

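The gear motor is on the round pad within about 1.3 mm. I back the arm off and check everything with the top and side cameras.

Emit:
{"method": "send_rows", "body": {
  "steps": [
    [[-1.5,-0.8,1.2,0,0,0],[-2,-1.4,2,0,0,0],[-2,-1.8,2.4,0,0,0],[-1,-1.8,2.4,0,0,0],[-0.5,-1.4,1.8,0,0,0],[0,-0.8,1,0,0,0],[0,-0.3,0.4,0,0,0],[0,0,0,0,0,0]]
  ]
}}

```text
time: 38.9
position: [0.3979, -0.3975, 0.229]
tool_rot: [0.462, 0.542, -0.459, 0.531]
ft_force: [-0.2, -0.2, 0.5]
grip_width: 0.0873
```

```bash
cat > chk.py <<'E'
import sys
from meas import *
tag=sys.argv[1]
for n in ("top","side"):
    im,d=camera(n); cv2.imwrite(f"pics/{n}{tag}.png",im[...,::-1]); P=cloud(n,d)
    for nm,c,lo,hi,r in [("stepper",(.649,-.107),.061,.067,.05),("sq",(.647,-.107),.0085,.0145,.095),("sqpad",(.647,-.107),.0145,.0175,.055),
      ("servo",(.62,.26),.065,.085,.06),("obl",(.618,.259),.0085,.0145,.095),("oblpad",(.618,.259),.0145,.0175,.055),
      ("gear",(.469,-.274),.074,.082,.04),("rnd",(.468,-.274),.0085,.0145,.095),
      ("jar",(.65,.085),.045,.06,.05),("spool",(.44,-.12),.03,.04,.05),("adp",(.435,.228),.03,.04,.05)]:
        m=blob(P,lo,hi,c,r); p=P[m]; print(n,nm,m.sum(),*rect(p))
E
python3 chk.py 1; python3 go.py .4 -.4 .25 8.2
```

```text
top stepper 602 [ 648.3 -109.1] [42.4 42.2] 8.1
top sq 2258 [ 647.5 -108.1] [110.9 110.4] 8.4
top sqpad 430 [ 649.8 -106.5] [72.2 71.7] 9.4
top servo 865 [621.1 258.3] [31. 65.] 7.8
top obl 1929 [618.3 258.1] [111.4 111.3] 7.9
top oblpad 510 [616.4 257. ] [55.6 93.6] 9.4
top gear 558 [ 469.7 -274.9] [40.8 40.7] 80.9
top rnd 2743 [ 468.2 -275.3] [111.  110.2] 83.9
top jar 582 [648.4  87.6] [41.9 42.7] 74.2
top spool 895 [ 435.9 -110.1] [50.4 51.3] 1.4
top adp 690 [435.5 232.4] [39.8 57.6] 12.0
side stepper 284 [ 648.4 -106.2] [42.2 46.2] 8.2
side sq 1104 [ 647.6 -105.4] [111.3 115.1] 8.3
side sqpad 309 [ 647.4 -106.1] [67.8 70.3] 6.3
side servo 1028 [620.6 261.2] [32.3 67.1] 8.3
side obl 2375 [617.8 260.6] [110.9 111.4] 8.0
side oblpad 834 [617.9 260.3] [55.5 92.4] 8.1
side gear 200 [ 470.7 -272.3] [40.6 40.1] 37.9
side rnd 1034 [ 468.3 -271.6] [113.8 111.5] 84.1
side jar 453 [648.4  90.5] [41.8 44.4] 31.5
side spool 481 [ 436.4 -107.8] [50.5 52.2] 56.1
side adp 858 [435.4 235.1] [40.3 57.3] 11.2
t 39.00 pos [ 0.3984 -0.3958  0.2287] yaw 8.76 grip 0.0874 F [-0.2  0.2 -0.9]
d_tool cm now-axes [-2.13  0.08  0.41]  after-turn axes [-2.13  0.1   0.44]  turn [ 0.09 -0.15  0.07]
```

View pics/top1.png

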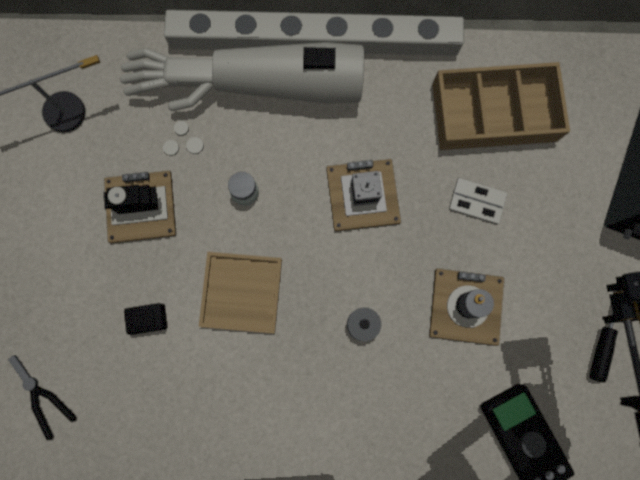

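View pics/side1.png

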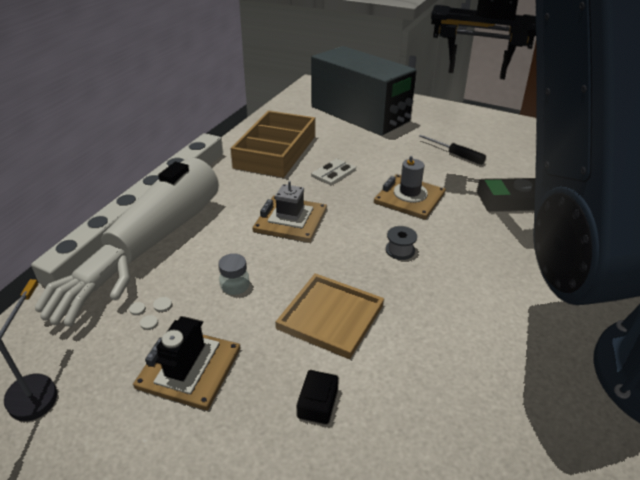

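Checks: tray is empty, the spool, jar and adapter haven't moved, and all three motors are upright. The servo sits about 2.6 mm off along stand x in all three cameras, while the others are within about 2 mm. There is plenty of time, so I regrasp the servo and recentre it.

```bash
python3 go.py .6215 .2598 .23 8.2
```

```text
t 39.00 pos [ 0.3984 -0.3958  0.2287] yaw 8.76 grip 0.0874 F [-0.2  0.2 -0.9]
d_tool cm now-axes [  0.59  32.03 -61.4 ]  after-turn axes [ -0.13  31.44 -61.71]  turn [ 0.09 -0.15  0.07]
```

Emit:
{"method": "send_rows", "body": {
  "steps": [
    [[0,0.5,-1,0.05,-0.1,0.05],[0,1.2,-2.4,0,0,0],[0,1.8,-3.5,0,0,0],[0,1.8,-3.5,0,0,0],[0,1.8,-3.5,0,0,0],[0,1.8,-3.5,0,0,0],[0,1.8,-3.5,0,0,0],[0,1.8,-3.5,0,0,0]]
  ]
}}

```text
time: 39.67
position: [0.4858, -0.1219, 0.2257]
tool_rot: [0.465, 0.538, -0.461, 0.531]
ft_force: [0.6, -0.0, -0.0]
grip_width: 0.0872
```

```bash
python3 go.py .6215 .2598 .2 8.2
```

```text
t 39.67 pos [ 0.4858 -0.1219  0.2257] yaw 8.21 grip 0.0872 F [ 0.6 -0.  -0. ]
d_tool cm now-axes [  2.89  18.89 -35.82]  after-turn axes [  2.57  18.87 -35.85]  turn [ 0.   -0.1   0.03]
```

Emit:
{"method": "send_rows", "body": {
  "steps": [
    [[0,1.8,-3.5,0,-0.05,0],[0,1.8,-3.5,0,-0.05,0],[0,1.8,-3.5,0,0,0],[0,1.8,-3.5,0,0,0],[0,1.8,-3.5,0,0,0],[0,1.8,-3.5,0,0,0],[0,1.8,-3.4,0,0,0],[0,1.6,-3,0,0,0]]
  ]
}}

```text
time: 40.33
position: [0.5717, 0.1958, 0.224]
tool_rot: [0.457, 0.543, -0.46, 0.534]
ft_force: [0.8, -0.2, 0.1]
grip_width: 0.0872
```

```bash
python3 go.py .6215 .2598 .16 8.2
```

```text
t 40.33 pos [0.5717 0.1958 0.224 ] yaw 9.17 grip 0.0872 F [ 0.8 -0.2  0.1]
d_tool cm now-axes [ 6.38  6.   -5.47]  after-turn axes [ 6.4   5.84 -5.62]  turn [ 0.16 -0.07  0.11]
```

Emit:
{"method": "send_rows", "body": {
  "steps": [
    [[0,1.5,-1.5,0.1,-0.05,0.1],[0.5,1.5,-1.2,0.05,0,0],[1.2,1.2,-0.9,0,0,0],[1.5,0.7,-0.5,0,0,0],[1.5,0.3,-0.2,0,0,0],[1,0.1,0,0,0,0],[0.3,0,0,0,0,0],[0,0,0,0,0,0]]
  ],
  "gripper": 0.35
}}

```text
time: 41.0
position: [0.6029, 0.2767, 0.1587]
tool_rot: [0.456, 0.545, -0.455, 0.537]
ft_force: [-0.0, 0.5, -0.8]
grip_width: 0.0572
```

```bash
python3 go.py .6215 .2598 .12 8.0
```

```text
t 41.00 pos [0.6029 0.2767 0.1587] yaw 9.83 grip 0.0572 F [-0.   0.5 -0.8]
d_tool cm now-axes [3.84 1.57 2.02]  after-turn axes [3.87 1.61 1.93]  turn [ 0.31 -0.09  0.07]
```

Emit:
{"method": "send_rows", "body": {
  "steps": [
    [[0,0.5,0.6,0.15,-0.05,0.05],[0,0.4,0.6,0.1,0,0],[0,0.3,0.4,0,0,0],[0.8,0.1,0.1,0,0,0],[1,0,0,0,0,0],[0.8,0,0,0,0,0],[0,0,0,0,0,0]]
  ]
}}

```text
time: 41.58
position: [0.6208, 0.259, 0.1341]
tool_rot: [0.466, 0.534, -0.462, 0.534]
ft_force: [0.2, -0.7, -0.4]
grip_width: 0.0567
```

```bash
python3 go.py .6215 .2598 .034 8.0
```

```text
t 41.58 pos [0.6208 0.259  0.1341] yaw 8.00 grip 0.0567 F [ 0.2 -0.7 -0.4]
d_tool cm now-axes [10.01  0.03 -0.03]  after-turn axes [10.01  0.08 -0.07]  turn [-0.   -0.04 -0.04]
```

Emit:
{"method": "send_rows", "body": {
  "steps": [
    [[1,0,0,0,-0.03,-0.03],[1.8,0,0,0,0,0],[2,0,0,0,0,0],[1.5,0,0,0,0,0],[0.8,0,0,0,0,0],[0.3,0,0,0,0,0],[0,0,0,0,0,0]]
  ]
}}

```text
time: 42.17
position: [0.6204, 0.259, 0.0532]
tool_rot: [0.464, 0.534, -0.464, 0.533]
ft_force: [0.9, 0.2, -0.4]
grip_width: 0.0566
```

```bash
python3 go.py .6215 .2598 .034 8.0
```

```text
t 42.17 pos [0.6204 0.259  0.0532] yaw 7.98 grip 0.0566 F [ 0.9  0.2 -0.4]
d_tool cm now-axes [ 1.92  0.13 -0.06]  after-turn axes [ 1.92  0.12 -0.06]  turn [-0.   -0.    0.01]
```

Emit:
{"method": "send_rows", "body": {
  "steps": [
    [[0.5,0.1,0,0,0,0],[0.6,0,0,0,0,0],[0.5,0,0,0,0,0],[0.2,0,0,0,0,0],[0,0,0,0,0,0],[0,0,0,0,0,0]]
  ]
}}

```text
time: 42.67
position: [0.6234, 0.2599, 0.036]
tool_rot: [0.465, 0.533, -0.463, 0.534]
ft_force: [0.2, -0.5, 0.3]
grip_width: 0.0564
```

```bash
python3 go.py .6215 .2598 .034 8.0
```

```text
t 42.67 pos [0.6234 0.2599 0.036 ] yaw 8.00 grip 0.0564 F [ 0.2 -0.5  0.3]
d_tool cm now-axes [ 0.2  -0.19 -0.01]  after-turn axes [ 0.2  -0.19 -0.01]  turn [-0.   -0.01 -0.03]
```

Emit:
{"method": "send_rows", "body": {
  "steps": [
    [[0.1,-0.2,0,0,0,0],[0,0,0,0,0,0],[0,0,0,0,0,0],[0,0,0,0,0,0],[0,0,0,0,0,0],[0,0,0,0,0,0],[0,0,0,0,0,0],[0,0,0,0,0,0]]
  ],
  "gripper": 1,
  "force": 25
}}

```text
time: 43.33
position: [0.622, 0.2599, 0.0363]
tool_rot: [0.466, 0.533, -0.462, 0.535]
ft_force: [-0.1, -0.2, -0.2]
grip_width: 0.0298
```

```bash
python3 go.py .6188 .2593 .040 8.2
```

```text
t 43.33 pos [0.622  0.2599 0.0363] yaw 8.00 grip 0.0298 F [-0.1 -0.2 -0.2]
d_tool cm now-axes [-0.37 -0.32  0.01]  after-turn axes [-0.37 -0.32  0.01]  turn [-0.03 -0.01 -0.06]
```

Emit:
{"method": "send_rows", "body": {
  "steps": [
    [[-0.4,0,0,0,0,0],[-0.3,0,0,0,0,0],[0,-0.2,0,0,0,0],[0,-0.1,0.05,0,0,0],[0,0,0,0,0,0],[0,0,0,0,0,0]]
  ]
}}

```text
time: 43.83
position: [0.6174, 0.2585, 0.0428]
tool_rot: [0.465, 0.533, -0.463, 0.534]
ft_force: [0.3, -0.4, -1.7]
grip_width: 0.0299
```

```bash
python3 go.py .6193 .2594 .0363 8.1
```

```text
t 43.83 pos [0.6174 0.2585 0.0428] yaw 8.00 grip 0.0299 F [ 0.3 -0.4 -1.7]
d_tool cm now-axes [ 0.65  0.2  -0.06]  after-turn axes [ 0.65  0.2  -0.06]  turn [-0.02 -0.01 -0.03]
```

Emit:
{"method": "send_rows", "body": {
  "steps": [
    [[0.2,0.1,0,0,0,0],[0.2,0,0,0,0,0],[0.1,0,0,0,0,0],[0,0,0,0,0,0],[0,0,0,0,0,0]]
  ]
}}

```text
time: 44.25
position: [0.6182, 0.2586, 0.0367]
tool_rot: [0.465, 0.533, -0.463, 0.534]
ft_force: [-0.4, -0.1, -2.9]
grip_width: 0.0298
```

```bash
python3 go.py .6193 .2594 .0363 8.1
```

```text
t 44.25 pos [0.6182 0.2586 0.0367] yaw 7.99 grip 0.0298 F [-0.4 -0.1 -2.9]
d_tool cm now-axes [ 0.04  0.12 -0.07]  after-turn axes [ 0.04  0.12 -0.07]  turn [-0.02 -0.01 -0.02]
```

Emit:
{"method": "send_rows", "body": {
  "steps": [
    [[-0.05,0.1,-0.05,0,0,0],[0,0.03,0,0,0,0],[0,0,0,0,0,0]]
  ]
}}

```text
time: 44.5
position: [0.6195, 0.2593, 0.037]
tool_rot: [0.465, 0.533, -0.463, 0.534]
ft_force: [-0.7, -0.5, -2.3]
grip_width: 0.0299
```

```bash
python3 go.py .6193 .2594 .0363 8.1
```

```text
t 44.50 pos [0.6195 0.2593 0.037 ] yaw 7.99 grip 0.0299 F [-0.7 -0.5 -2.3]
d_tool cm now-axes [ 0.07 -0.02 -0.01]  after-turn axes [ 0.07 -0.02 -0.01]  turn [-0.02 -0.01 -0.02]
```

Emit:
{"method": "send_rows", "body": {
  "steps": [
    [[0.2,0,0,0,0,0],[0.2,0,0,0,0,0],[0.2,0,0,0,0,0],[0.1,0,0,0,0,0]]
  ]
}}

```text
time: 44.83
position: [0.6201, 0.2595, 0.0363]
tool_rot: [0.465, 0.533, -0.463, 0.534]
ft_force: [-0.4, -0.1, -1.2]
grip_width: 0.0297
```

```bash
python3 go.py .6193 .2594 .0363 8.1
```

```text
t 44.83 pos [0.6201 0.2595 0.0363] yaw 8.03 grip 0.0297 F [-0.4 -0.1 -1.2]
d_tool cm now-axes [ 0.   -0.08 -0.  ]  after-turn axes [ 0.   -0.08 -0.  ]  turn [-0.01 -0.   -0.03]
```

Down at contact height. Release and rise.

Emit:
{"method": "send_rows", "body": {
  "steps": [
    [[0.2,-0.05,0,0,0,0],[0.1,0,0,0,0,0],[0,0,0,0,0,0]]
  ]
}}

```text
time: 45.08
position: [0.6203, 0.2596, 0.0364]
tool_rot: [0.465, 0.533, -0.462, 0.535]
ft_force: [-0.2, -0.5, -2.0]
grip_width: 0.0296
```

Emit:
{"method": "send_rows", "body": {
  "steps": [
    [[0,0,0,0,0,0],[0,0,0,0,0,0],[0,0,0,0,0,0],[0,0,0,0,0,0],[-0.3,0,0,0,0,0],[-0.8,0,0,0,0,0],[-1.2,0,0,0,0,0],[-1.5,0,0,0,0,0]]
  ],
  "gripper": 0.45
}}

```text
time: 45.75
position: [0.6188, 0.2591, 0.0725]
tool_rot: [0.464, 0.534, -0.464, 0.534]
ft_force: [-0.6, -0.0, 0.2]
grip_width: 0.0477
```

Emit:
{"method": "send_rows", "body": {
  "steps": [
    [[-1.8,0,0,0,0,0],[-2,0,0,0,0,0],[-2.5,0,0,0,0,0],[-2.5,0,0,0,0,0],[-2,0,0,0,0,0],[-1,0,0,0,0,0],[-0.5,0,0,0,0,0]]
  ],
  "gripper": 0
}}

```text
time: 46.33
position: [0.6199, 0.2595, 0.2114]
tool_rot: [0.466, 0.532, -0.461, 0.536]
ft_force: [-0.0, -0.4, 0.1]
grip_width: 0.0837
```

```bash
python3 wm.py servo .066 .085 .619 .259 .06 base .0085 .0145 .619 .259 .09 pad .0148 .0175 .619 .259 .055; python3 go.py .4 .0 .28 8
```

```text
servo 2417 [619.9 260.8] [30.  65.4] 8.1 circ [619.9 260.9] 35.2 z 0.0735
base 5530 [618.4 259.6] [109.2 108.9] 8.1 circ [618.5 260.7] 75.8 z 0.0116
pad 1470 [617.9 259.7] [54.  89.5] 8.1 circ [618.3 259.3] 51.4 z 0.0157
t 46.38 pos [0.6206 0.2597 0.2124] yaw 8.04 grip 0.0852 F [ 0.2 -0.1  1.3]
d_tool cm now-axes [ -7.08 -25.4   22.62]  after-turn axes [ -6.76 -25.46  22.65]  turn [ 0.01 -0.01 -0.11]
```

Emit:
{"method": "send_rows", "body": {
  "steps": [
    [[-0.5,-1,0.8,0,0,-0.1],[-0.5,-2,1.8,0,0,0],[-0.5,-2.7,2.4,0,0,0],[-0.5,-2.7,2.4,0,0,0],[-0.5,-2.7,2.4,0,0,0],[-0.3,-2.2,2.2,0,0,0],[0,-1.2,1.4,0,0,0],[0,-0.4,0.5,0,0,0]]
  ]
}}

```text
time: 47.05
position: [0.4767, 0.0939, 0.2333]
tool_rot: [0.457, 0.541, -0.468, 0.529]
ft_force: [0.7, 0.1, 0.2]
grip_width: 0.0868
```

Emit:
{"method": "send_rows", "body": {
  "steps": [
    [[0,0,1,0,0,0],[0,0,2,0,0,0],[0,0,3,0,0,0],[0,0,3,0,0,0],[0,0,3,0,0,0],[0,0,2,0,0,0],[0,0,1,0,0,0],[0,0,0,0,0,0]]
  ]
}}

```text
time: 47.72
position: [0.4999, -0.0625, 0.2283]
tool_rot: [0.455, 0.543, -0.468, 0.528]
ft_force: [0.8, 1.1, 0.5]
grip_width: 0.0873
```

```bash
python3 chk.py 2; python3 go.py .4 -.4 .25 8.2
```

```text
t 47.77 pos [ 0.4996 -0.0615  0.2282] yaw 8.53 grip 0.0869 F [ 0.3  0.7 -0.5]
d_tool cm now-axes [ -1.95 -14.92  31.99]  after-turn axes [ -2.18 -14.68  32.08]  turn [ 0.05 -0.06  0.27]Traceback (most recent call last):
  File "chk.py", line 10, in <module>
    m=blob(P,lo,hi,c,r); p=P[m]; print(n,nm,m.sum(),*rect(p))
  File "meas.py", line 7, in blob
    return l==1+np.argmax(s[1:,4])
                ~~~~~~~~~^^^^^^^^^
    return _wrapfunc(a, 'argmax', axis=axis, out=out, **kwds)
    return bound(*args, **kwds)
ValueError: attempt to get argmax of an empty sequence
```

View pics/top2.png

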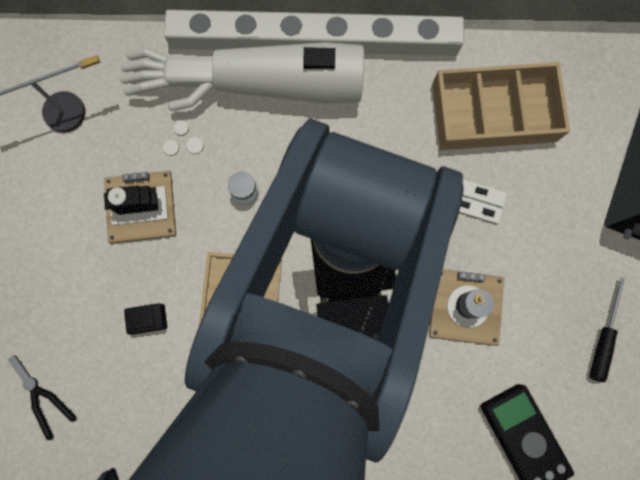

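The arm still blocks the centre of the view, so I move it on to the earlier retreat spot.

Emit:
{"method": "send_rows", "body": {
  "steps": [
    [[-0.3,-0.6,1.2,0,0,0.1],[-0.3,-1.2,2.5,0,0,0.1],[-0.3,-1.6,3.4,0,0,0],[-0.3,-1.6,3.4,0,0,0],[0,-1.6,3.4,0,0,0],[0,-1.6,3.4,0,0,0],[0,-1.6,3.4,0,0,0],[0,-1.6,3.4,0,0,0]]
  ]
}}

```text
time: 48.43
position: [0.4254, -0.3068, 0.2364]
tool_rot: [0.457, 0.549, -0.452, 0.534]
ft_force: [0.7, 0.0, -0.7]
grip_width: 0.0872
```

Emit:
{"method": "send_rows", "body": {
  "steps": [
    [[0,-1.4,3,0,0,0],[0,-1.2,2.6,0,0,0],[0,-0.8,2,0,0,0],[0,-0.4,1,0,0,0],[0,-0.1,0.3,0,0,0],[0,0,0,0,0,0],[0,0,0,0,0,0]]
  ]
}}

```text
time: 49.02
position: [0.404, -0.4026, 0.2329]
tool_rot: [0.458, 0.55, -0.45, 0.534]
ft_force: [0.4, 0.5, -0.1]
grip_width: 0.087
```

```bash
python3 chk.py 3
```

```text
top stepper 615 [ 648.5 -109. ] [43.3 42.3] 8.3
top sq 2276 [ 647.4 -108.2] [110.4 110.6] 8.5
top sqpad 435 [ 647.5 -107.6] [68.5 73.9] 8.1
top servo 861 [619.9 258.2] [30.8 65.5] 8.1
top obl 1955 [618.1 258.6] [111.1 111.6] 8.1
top oblpad 473 [605.7 250.3] [ 52.1 101.1] 30.5
top gear 555 [ 469.6 -275.1] [39.8 41.1] 0.0
top rnd 2706 [ 468.1 -275.3] [111.5 110.2] 84.1
top jar 580 [648.1  87.5] [42.2 42.5] 87.4
top spool 896 [ 435.9 -110.2] [50.4 51.2] 1.5
top adp 718 [435.5 232.2] [40.5 58.8] 11.4
side stepper 302 [ 648.5 -106. ] [42.2 45.6] 8.3
side sq 1109 [ 647.5 -104.8] [110.5 114.2] 8.3
side sqpad 300 [ 647.9 -104.9] [67.2 67.5] 8.9
side servo 1030 [619.4 261.1] [31.6 67.6] 9.0
side obl 2388 [617.6 260.4] [111.2 112. ] 7.9
side oblpad 788 [617.7 260.6] [55.3 93.1] 7.1
side gear 201 [ 470.  -271.5] [41.4 41.4] 34.9
side rnd 1032 [ 468.8 -271.7] [113.2 110.9] 84.0
side jar 458 [648.1  90.7] [42.2 43. ] 71.0
side spool 481 [ 436.7 -108. ] [50.  53.4] 21.6
side adp 861 [435.3 235.5] [39.5 57.5] 11.5
```

View pics/top3.png

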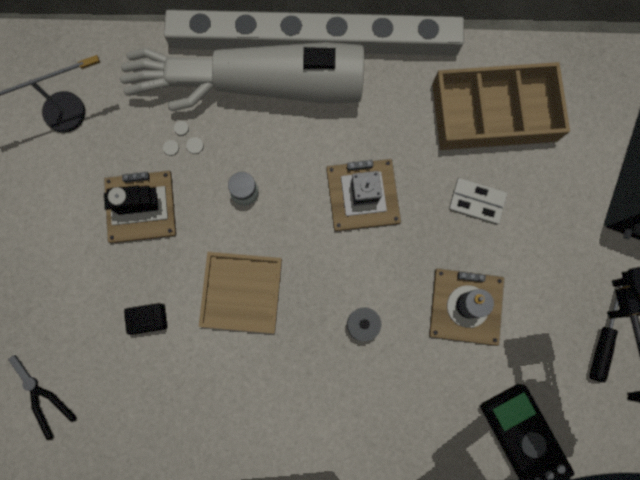

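All three motors are within about 2 mm and 1° of their pads. The tray at (240,293) px is empty, and the spool, jar and adapter have not moved. Handing in.

```bash
python3 -c "
from rig import *
print(hand_in())"
```

```text
the job is handed in; nothing more can be done
None
```

I moved each motor to its matching stand and handed the job in at about 49 s of the 112 s. I parked the gear motor in the tray and let go, moved the stepper to the square pad and the servo to the oblong pad, then put the gear motor on the round pad. The servo first landed about 2.6 mm off centre, so I regrasped it, lifted it slightly and set it down again.

**Last checks (top and side cameras):**
- **Placement:** all three motors stand upright. The stepper is about 1.5 mm off centre, and the servo and gear motor are each less than 2 mm off.
- **Alignment:** the stepper and servo are in line with their pads within 0.5°, except that the side camera put the servo about 1° off.
- **Surroundings:** the tray is empty, and the spool, jar and adapter sit within about 1 mm of where they started.
- **Disagreements:** the top and side cameras differ by 2–3 mm in absolute y, which is a calibration offset; their motor-to-stand offsets agree within about 1 mm. One top-camera fit of the oblong pad failed because the servo partly covers it, so I relied on the stand base and the other views for the servo. Some residual offset along +x remains on all three.

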